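Pry the wire retaining ring out of a lamp head

ROBOT

A 6-joint arm with a two-finger parallel gripper is mounted at the origin on the work surface. World frame = base frame: x ahead of the robot, y to its left, z up, the work surface at z = 0. Lengths are in m, angles in rad, forces in N, time in s.
With the tool pointing down it reaches from about 0.25 to 0.775 m from the base axis. Payload 4 kg.
Tool frame: the origin (TCP) lies midway between the tips of the shut fingers; the grasp point (between the pads) lies 19 mm behind it (robot.grasp_offset is the distance from the TCP to the grasp point, in m); z points along the fingers, y is the direction in which the jaws open and shut (so a half turn about z gives the same grasp; the last joint's range is limited). The gripper opens to 94 mm and grips with 3 to 60 N. Pads are 16 mm wide; open, the fingers measure 119 mm over their backs; the gripper's body (75 mm by 177 mm) begins 78 mm behind the grasp point.
Start: joints at [1.117, 0.087, 1.371, -0, 1.684, -0.103], TCP at [0.189, 0.517, 0.206] pointing down, gripper open.
Joint ranges: [-3.1, 3.1], [-0.76, 2.03], [0.27, 2.55], [-1.08, 4.22], [0.17, 2.65], [-2.57, 2.57]. Speed limits (rad/s): [2.79, 2.79, 3.14, 3.14, 3.14, 3.14].

INTERFACE

Orientations are given as [roll, pitch, yaw] about the fixed x, y, z axes, in that order (R = Rz(yaw) Ry(pitch) Rx(roll)).
In Python, from bench import status, viewer, order, robot gives the robot as it stands. The module is installed in compiled form; this text tells all that it offers.
- The arm moves only by the tool move_arm, never from a script. Its argument "targets" is a list of rows, each a list of 3 entries, a list of its own where there are three numbers: the shift along the tool's x, y, z in mm, then the turn, a rotation vector about the tool's x, y, z in degrees, then the opening, from -1 (shut) to 1 (fully open). A call has 1 to 20 rows; each row is the pose to reach, as a shift and turn from the pose commanded when the call began, along the tool's axes at that moment; what a row does not reach only later rows make up. A row lasts 1/8 s, in which the tool goes at most 62.5 mm and 10.7 degrees, less where a joint would pass 70% of its speed; a pose out of reach is approached as far as the arm can. A call with a gripper value outside its range is refused whole. The fingers move at their own pace and stop on an object; the grip force is fixed at half the most. Time passes only in rows, so rows that repeat a pose let the fingers close. It gives the time, the measured TCP pose, the force and the opening at its end, in the units of the state.
- status.get_obs(): the state, without advancing time (a new reading comes with each control period).
- viewer.snapshot(name): name is "scene" or "top"; returns the picture (420x560x3 uint8, red, green, blue); there is no depth.
- viewer.camera_model(name): a dict with "K" (3x3 intrinsics, pixels), "xyz" and "attitude" of the camera in the world. Camera axes: x right, y up, looking along -z (the intrinsics and any distortion apply to the point x, -y, -z); pixel columns grow to the right and rows downward; lengths in m; the calibration is good to about 2 mm. A picture is of the moment at which its call begins. camera_model takes no time and is no camera call.
- order.close_job(): hands the job in, once; it reports no verdict.
The state is a dict: "time": time; "joint_positions": joint angles; "qvel": joint speeds; "joint_torque": joint torques, N m; "tool_pos": TCP position; "ee_rot": TCP orientation; "wrist_force": force on the tool from outside, world axes, zero at the start; "wrist_torque": the same for the moment, N m; "width": finger opening in m.
Only numpy, scipy, OpenCV 4.12 (cv2) and the standard library are available. Lean on these libraries where they do the work, as an engineer would, in place of code of your own. Each camera call takes 0.05 s, during which the arm holds its last target. There are 200 camera calls.

TASK

Service the LED lamp head: with the red-handled pick, and not with the fingers, hook its toe under the beaded end of the wire retaining ring and lever that end up out of its groove, gently, without digging into the housing or pressing on the lens. Put the pick back upright in its stand, then take the ring by its raised bead and lay it flat in the steel tray, right way up, not dropping it. Leave the other things on the bench where they are.

Things in the scene. Friction and masses are not known exactly. Their poses are not given: they have to be found in the camera images.
- lamp: LED lamp head fixed on a blue 110 mm square plate, shimmed up by 0 to 10 mm: a finned aluminium round, 102 mm across. Origin on its axis near bench level, z up; its own x, y are used below, angles from +x towards +y. On top is a bore, 81 mm inside, floor 31.5 mm and rim 45.5 mm above the origin; inside it at 35 mm a ledge carries the ring. The rim is open (a notch) from 169 to 222 degrees.
- lamp_top (a point): point on the lamp's axis, 35 mm above the origin, at the height of the ledge under the ring; axes as the lamp's
- lip_near (a point): rounded brass lip, 8 mm thick, over the ring beside the bead, at 134 to 169 degrees, reaching in to radius 37.5 mm. This point: its middle, on top, 46.7 mm above the origin. It is sprung and yields outwards: lifted by the toe with 7 to 13 N, the end clicks past it after 7 to 9 mm and stays resting on it, the ring tilted about the far lip. Then lower the toe a little and draw it out.
- lip_far (a point): a fixed lip of the same shape opposite, -25 to 25 degrees, top 47.4 mm above the origin, over the ring's back. This point is its middle, on its top
- notch (a point): in the open notch, on its flat floor 31.5 mm above the lamp's origin, 3.5 mm below the ring's underside; x -34.5, y -15.5 mm from the lamp's axis, axes the lamp's. From here the toe slides in +y under the ring's beaded end. At 222 degrees a brass stop, 41.5 mm high, backs the ring's plain end. The housing is soft: touch it with the pick by a few newtons only, and push the ring with less than 14 N.
- lens: fragile glass lens in the middle of the bore, 57 mm across, top 35.5 mm above the origin; origin as the lamp's
- ring: split retaining ring of greased 5 mm steel wire, 80 mm outside, 70 mm inside, 40 g. Origin at its centre, on its underside; z up. Seated it lies level on the ledge, its axes along the lamp's within a degree. Beaded end near 180 degrees, plain end at 232 degrees, a gap over the notch between. Bead on top when right way up.
- ring_center (a point): centre of the ring at half the wire's thickness, axes as the ring's. The beaded end, square cut and 5 mm square, runs straight past the bead along the ring's -y at x -37.5 mm; it was cut by hand, so its face lies anywhere from y -3 to y -13 mm. This is not reported: feel for the face with the pick's shank, pushing lightly; the toe is then well under the end
- ring_bead (a point): centre of the copper bead on the ring's end: a cylinder 9 mm thick, 8 mm long, lying along the ring's y, at x -32.5, y 2 mm and 8 mm above the wire's middle. Seated, its centre is level with the rim (45.5 mm above the lamp's origin). Raised on the lip it is 53 to 56 mm above it and is pinched from above across its thickness (ring's x); drawn slowly straight up 40 mm or more, the ring comes free.
- pick: hook pick, 60 g, 94 mm tall, upright in its stand. Origin on its axis at the underside of the toe; z up along it, y the way the toe points. Toe 5 mm wide, 3 mm thick, reaching 8.5 mm from the axis; shank 5 mm square on the axis; collar disc 32 mm across at 50 to 54 mm; above it a red handle.
- pick_grip (a point): point near the middle of the pick's red handle, 16 mm square, sides along the pick's x and y, 76 mm above the toe's underside (the handle spans 54 to 94 mm); axes as the pick's. Best gripped across y, firmly.
- stand_slot (a point): top of the pick's stand, a fixed wooden block 70 mm square and 62 mm high; this point is where the pick's axis stands. A through slot 12 mm wide (x) goes from y -6 to y 16 mm. The pick stands in it with its toe to the stand's +y and its collar flat on the block: toe underside 12 mm, pick_grip 88 mm above the bench.
- tray_in (a point): open steel tray, 150 mm square, 16 mm high, walls 3 mm, fixed; this point is the centre of its inner floor, 3 mm above the bench
- tray: the tray; origin at its centre at bench level
- screwdriver: screwdriver lying on the bench, to be left alone
- spray: spray can at the back, 54 mm across, 150 mm tall, to be left alone
- jar: small amber jar at the back, 52 mm across, 60 mm tall, to be left alone
- spool: solder spool on its flange, 56 mm across, 36 mm tall, to be left alone
- spare_ring: plain closed brass ring, 60 mm across, 6 mm high, to be left alone
- meter: yellow multimeter at the back, 160 by 85 by 36 mm, to be left alone
- knob_part: black knob, 34 mm across, 18 mm high, to be left alone
Not all that is in view belongs to the job. Several things look just like the tray: the one meant starts farthest from the robot's base.

How it is judged:
By the outcome, as a careful person would: the job done as asked, in the order asked, and still so for the second after the job is handed in, with the robot touching nothing.
It also fails if it takes over 72 s, if anything falls off the work surface, if the arm or the gripper's body presses on something with over 40 N, if the wrist force passes 120 N, or if a joint passes its speed limit or range.

## Working session

There is one attempt and no reset: what is moved stays moved. The work goes in short steps, Python scripts to look and compute and a tool call to move; the robot and the scene stay as the last step left them, time stands still between calls to the robot, and variables do not carry over. Pictures are saved under pics/ and viewed, about 8 in all and at most 12, crops included, and the job is handed in when it is done.

Besides the shell and the picture viewer there is one more tool, called after "Call:" as name([rows], argument=value, ...), one row to a line, values as JSON. move_arm: Moves the arm, as the interface text tells. Its arguments: {"type":"object","properties":{"targets":{"type":"array"}},"required":["targets"]}

```bash
mkdir -p pics; ls; python3 - <<'E'
from bench import status, viewer, order, robot
import cv2, numpy as np
o=status.get_obs()
for k,v in o.items(): print(k,np.round(v,4))
print(robot.grasp_offset)
for n in("scene","top"):
    m=viewer.camera_model(n); print(n,m)
    im=viewer.snapshot(n); cv2.imwrite(f'pics/{n}0.png',im[:,:,::-1])
E
```

```text
pics
time 0.0
joint_positions [ 1.1169  0.0879  1.3723 -0.      1.6836 -0.1031]
qvel [ 0.0014  0.0006  0.0001 -0.0003  0.     -0.0002]
joint_torque [ 0.00000e+00 -3.40197e+01 -3.02422e+01  7.17000e-02  3.32000e-02
 -2.00000e-04]
tool_pos [0.1888 0.516  0.2043]
ee_rot [-3.1393e+00 -2.0000e-04  2.7908e+00]
wrist_force [ 0.35   -0.455   0.7228]
wrist_torque [ 0.0164  0.0586 -0.0352]
width 0.094
0.0188
scene {'K': array([[390.66432174,   0.        , 278.49937778],
       [  0.        , 390.66432174, 211.86438049],
       [  0.        ,   0.        ,   1.        ]]), 'xyz': array([ 1.04188976, -0.75245144,  0.68768801]), 'attitude': array([0.99678916, 0.0197841 , 0.5899861 ])}
top {'K': array([[390.39848157,   0.        , 273.70588411],
       [  0.        , 390.39848157, 208.49740275],
       [  0.        ,   0.        ,   1.        ]]), 'xyz': array([0.41498286, 0.03052001, 1.21998096]), 'attitude': array([ 0.0853136 , -0.01261647, -1.57719187])}
```

View pics/top0.png

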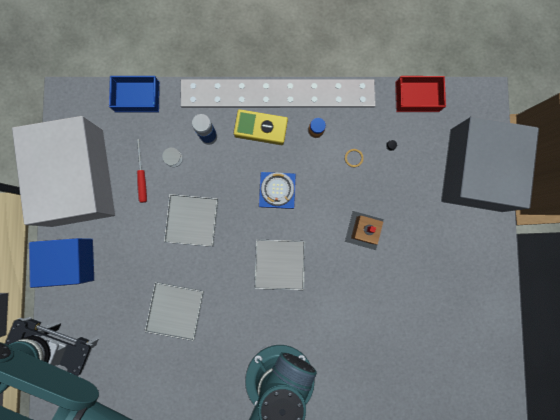

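View pics/scene0.png

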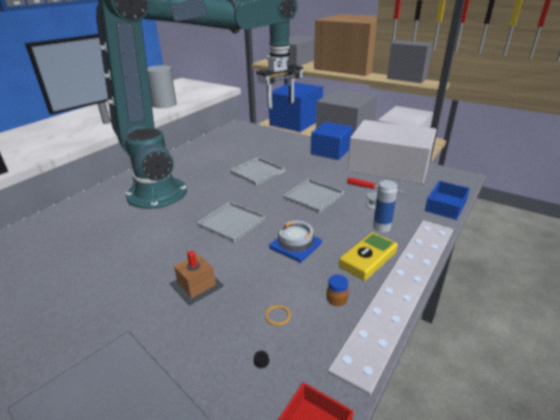

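The top view shows three trays, at (191,220), (279,265) and (175,311). The base is at (281,375), so the one meant is (191,220). The lamp is at (278,190) and the stand at (368,230). Next I'll look at enlarged crops.

```bash
cat > h.py <<'E'
import numpy as np, cv2
from scipy.spatial.transform import Rotation as Ro
from bench import status, viewer, order, robot
def cam(n):
    m=viewer.camera_model(n); return m['K'],np.array(m['xyz']),Ro.from_euler('xyz',m['attitude']).as_matrix()
def proj(n,P):
    K,c,R=cam(n); q=(np.atleast_2d(P)-c)@R*[1,-1,-1]; q=q@K.T; return q[:,:2]/q[:,2:]
def back(n,uv,z):
    K,c,R=cam(n); d=np.linalg.inv(K)@[uv[0],uv[1],1]; d=R@(d*[1,-1,-1]); return c+d*(z-c[2])/d[2]
def avg(n,k=4): return np.mean([viewer.snapshot(n).astype(float) for _ in range(k)],0)
def tri(uvs):  # {'scene':uv,'top':uv}
    A=[];b=[]
    for n,uv in uvs.items():
        K,c,R=cam(n); d=R@((np.linalg.inv(K)@[*uv,1])*[1,-1,-1]); d/=np.linalg.norm(d); M=np.eye(3)-np.outer(d,d); A.append(M); b.append(M@c)
    return np.linalg.lstsq(np.vstack(A),np.hstack(b),rcond=None)[0]
E
python3 - <<'E'
from h import *
print(tri({'top':(278,189),'scene':(296,238)}),tri({'top':(370,229),'scene':(193,258)}))
for n in('top','scene'):
    im=avg(n); np.save(n+'.npy',im)
a,b=np.load('top.npy'),np.load('scene.npy')
def crop(im,u,v,w,h,s): return cv2.resize(im[v:v+h,u:u+w][:,:,::-1].astype(np.uint8),None,fx=s,fy=s,interpolation=cv2.INTER_CUBIC)
L=np.vstack([crop(a,255,168,50,37,8),crop(a,345,208,50,37,8)])
S=np.vstack([crop(b,270,215,50,37,8),crop(b,168,248,50,37,8)])
cv2.imwrite('pics/crops.png',np.hstack([L,S]))
E
```

```text
[0.57846063 0.00210127 0.02675278] [ 0.450886   -0.26456967  0.08401979]
```

View pics/crops.png

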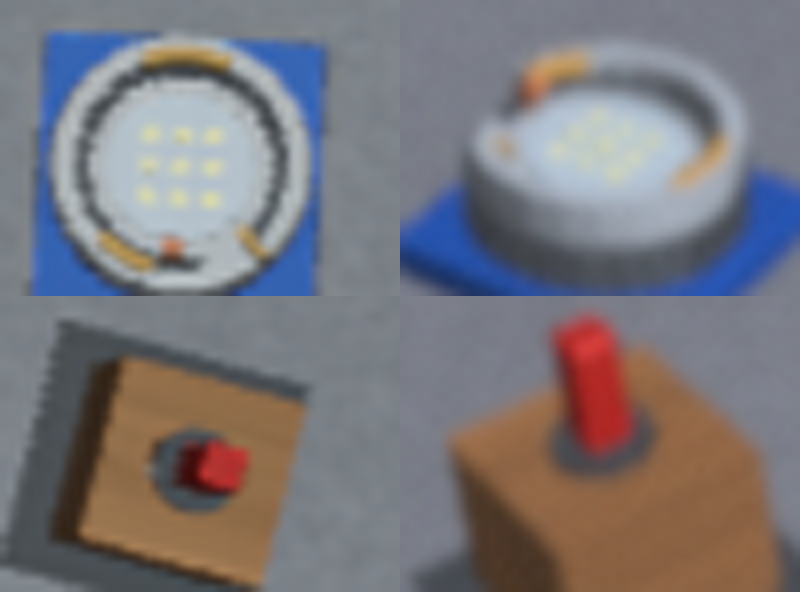

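```bash
python3 - <<'E'
from h import *
from scipy.optimize import least_squares
a,b=np.load('top.npy'),np.load('scene.npy')
def crop(im,u,v,w,h,s): return cv2.resize(im[v:v+h,u:u+w][:,:,::-1].astype(np.uint8),None,fx=s,fy=s,interpolation=cv2.INTER_CUBIC)
A=crop(a,353,214,25,20,16)  ; B=crop(b,175,250,33,20,12)[:,:400]
C=np.hstack([A,np.pad(B,((0,80),(0,400-B.shape[1]),(0,0)))])
D=np.hstack([crop(a,155,185,72,70,4),crop(a,255,165,50,50,5)])[:250]
D=np.pad(D,((0,0),(0,800-D.shape[1]),(0,0)))
cv2.imwrite('pics/c2.png',np.vstack([C,D]))
# crop px -> image px
t=lambda n,x,y:{'T1':(255+(x+.5)/8-.5,168+(y+.5)/8-.5),'T2':(345+(x+.5)/8-.5,208+(y-296+.5)/8-.5),
 'S1':(270+(x-400+.5)/8-.5,215+(y+.5)/8-.5),'S2':(168+(x-400+.5)/8-.5,248+(y-296+.5)/8-.5)}[n]
# lamp features, lamp frame
pol=lambda r,d,z:[r*np.cos(np.radians(d)),r*np.sin(np.radians(d)),z]
F=[('T1',187,58,pol(42,0,47.4)),('T1',126,251,pol(42,151.5,46.7)),('T1',173,246,[-32.5,2,47]),
   ('T1',182,37,None),]
obs=[('T1',187,58,pol(43,0,47.4)),('T1',126,251,pol(43,151.5,46.7)),('T1',173,246,[-32.5,2,48]),
     ('S1',704,162,pol(43,0,47.4)),('S1',560,67,pol(43,151.5,46.7)),('S1',534,88,[-32.5,2,47])]
def W(p,P): 
    c,s=np.cos(p[3]),np.sin(p[3]); P=np.asarray(P)/1e3
    return np.array([p[0]+c*P[0]-s*P[1],p[1]+s*P[0]+c*P[1],p[2]+P[2]])
th=np.radians(np.arange(0,360,3))
def extent(n,p,R,z):
    P=np.array([W(p,[R*np.cos(x),R*np.sin(x),z]) for x in th]); q=proj(n,P); return np.r_[q.min(0),q.max(0)]
def res(p):
    r=[]
    for w,x,y,P in obs:
        r+=list(proj('top' if w[0]=='T' else 'scene',W(p,P))[0]-t(w,x,y))
    e=extent('top',p,51,45.5); l=t('T1',52,37);h=t('T1',312,293)
    r+=list(2*(e-np.r_[l,h]))
    e=extent('scene',p,51,45.5); r+=[2*(e[0]-t('S1',470,0)[0]),2*(e[2]-t('S1',748,0)[0]),2*(e[1]-t('S1',0,38)[1])]
    return r
s=least_squares(res,[.58,0,0.005,0]); print(np.round(s.x,4),np.degrees(s.x[3]),np.round(s.fun,2))
# stand
st=[('T2',125,355),('T2',308,400),('T2',262,588),('T2',78,540)]
P=np.array([back('top',t(*x),.062) for x in st])
print(P.round(4),P.mean(0),[np.linalg.norm(P[i]-P[i-1]) for i in range(4)],[np.degrees(np.arctan2(*(P[i]-P[i-1])[1::-1])) for i in range(4)])
print('handle top',back('top',t('T2',228,464),.106),back('scene',t('S2',582,330),.106))
Q=[back('scene',t(*x),.062) for x in [('S2',452,440),('S2',645,350),('S2',762,465)]];print(np.round(Q,4))
E
```

```text
Traceback (most recent call last):
ValueError: all the input array dimensions except for the concatenation axis must match exactly, but along dimension 0, the array at index 0 has size 280 and the array at index 1 has size 250
```

```bash
cat > fit.py <<'E'
from h import *
from scipy.optimize import least_squares
a,b=np.load('top.npy'),np.load('scene.npy')
def crop(im,u,v,w,h,s): return cv2.resize(im[v:v+h,u:u+w][:,:,::-1].astype(np.uint8),None,fx=s,fy=s,interpolation=cv2.INTER_CUBIC)
A=crop(a,353,214,25,18,16); B=crop(b,175,250,33,24,12)[:288,:400]
C=np.hstack([A,np.pad(B,((0,0),(0,400-B.shape[1]),(0,0)))])
D=np.hstack([crop(a,155,185,72,70,4),crop(a,255,165,56,56,5)])
D=np.pad(D,((0,0),(0,800-D.shape[1]),(0,0)))
cv2.imwrite('pics/c2.png',np.vstack([C,D]))
t=lambda n,x,y:{'T1':(255+(x+.5)/8-.5,168+(y+.5)/8-.5),'T2':(345+(x+.5)/8-.5,208+(y-296+.5)/8-.5),
 'S1':(270+(x-400+.5)/8-.5,215+(y+.5)/8-.5),'S2':(168+(x-400+.5)/8-.5,248+(y-296+.5)/8-.5)}[n]
pol=lambda r,d,z:[r*np.cos(np.radians(d)),r*np.sin(np.radians(d)),z]
obs=[('T1',187,58,pol(43,0,47.4)),('T1',126,251,pol(43,151.5,46.7)),('T1',173,246,[-32.5,2,48]),
     ('S1',704,162,pol(43,0,47.4)),('S1',560,67,pol(43,151.5,46.7)),('S1',534,88,[-32.5,2,47])]
def W(p,P): 
    c,s=np.cos(p[3]),np.sin(p[3]); P=np.asarray(P)/1e3
    return np.array([p[0]+c*P[0]-s*P[1],p[1]+s*P[0]+c*P[1],p[2]+P[2]])
th=np.radians(np.arange(0,360,3))
def extent(n,p,R,z):
    P=np.array([W(p,[R*np.cos(x),R*np.sin(x),z]) for x in th]); q=proj(n,P); return np.r_[q.min(0),q.max(0)]
def res(p):
    r=[]
    for w,x,y,P in obs:
        r+=list(proj('top' if w[0]=='T' else 'scene',W(p,P))[0]-t(w,x,y))
    e=extent('top',p,51,45.5); l=t('T1',52,37);h=t('T1',312,293)
    r+=list(2*(e-np.r_[l,h]))
    e=extent('scene',p,51,45.5); r+=[2*(e[0]-t('S1',470,0)[0]),2*(e[2]-t('S1',748,0)[0]),2*(e[1]-t('S1',0,38)[1])]
    return r
s=least_squares(res,[.58,0,0.005,0]); print(np.round(s.x,4),np.degrees(s.x[3]),np.round(s.fun,2))
st=[('T2',125,355),('T2',308,400),('T2',262,588),('T2',78,540)]
P=np.array([back('top',t(*x),.062) for x in st])
print(P.round(4),P.mean(0),[np.linalg.norm(P[i]-P[i-1]) for i in range(4)],[np.degrees(np.arctan2(*(P[i]-P[i-1])[1::-1])) for i in range(4)])
print('handle top',back('top',t('T2',228,464),.106),back('scene',t('S2',582,330),.106))
Q=[back('scene',t(*x),.062) for x in [('S2',452,440),('S2',645,350),('S2',762,465)]];print(np.round(Q,4))
E
python3 fit.py
```

```text
[ 0.5769  0.0042  0.0069 -0.0755] -4.3234506784539555 [ 0.25 -1.03 -0.77  0.93 -0.37  0.19  0.58  0.19 -0.61 -1.08  0.22 -0.2
 -1.55 -1.88  1.07  1.2  -2.4   1.35  1.08]
[[ 0.4933 -0.2425  0.062 ]
 [ 0.4761 -0.3104  0.062 ]
 [ 0.4065 -0.2912  0.062 ]
 [ 0.4247 -0.2232  0.062 ]] [ 0.45013649 -0.26681017  0.062     ] [np.float64(0.0712704925072868), np.float64(0.07007331910664759), np.float64(0.07222210608216979), np.float64(0.07031511213322585)] [np.float64(-15.64063218491409), np.float64(-104.1878881838972), np.float64(164.56521441086934), np.float64(75.03194068993417)]
handle top [ 0.45104704 -0.26802757  0.106     ] [ 0.45098893 -0.2687215   0.106     ]
[[ 0.4109 -0.2927  0.062 ]
 [ 0.4306 -0.2287  0.062 ]
 [ 0.4992 -0.2501  0.062 ]]
```

View pics/c2.png

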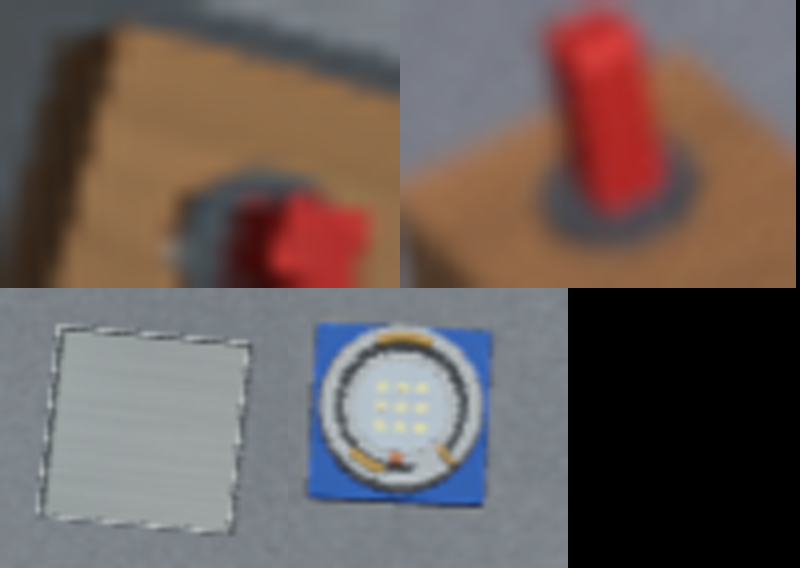

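```bash
cat >> h.py <<'E'
def plan(x,y,z,yawdeg,o=None):
    o=o or status.get_obs(); R=Ro.from_euler('xyz',o['ee_rot']); T=Ro.from_euler('xyz',[np.pi,0,np.radians(yawdeg)])
    d=R.inv().apply(np.array([x,y,z])-o['tool_pos'])*1e3; r=np.degrees((R.inv()*T).as_rotvec())
    print('t',round(o['time'],2),'pos',np.round(o['tool_pos'],4),'rot',np.round(np.degrees(o['ee_rot']),2),'F',np.round(o['wrist_force'],1),'w',round(o['width'],4)); print('shift',d.round(2),'turn',r.round(2))
E
python3 - <<'E'
from h import *
f=lambda x,y,z,u0,v0,s,ox=0,oy=288:back('top',(u0+(x-ox+.5)/s-.5,v0+(y-oy+.5)/s-.5),z)
for nm,c,z,a in (('plate',[(317,323),(492,331),(484,505),(308,496)],.012,(255,165,5,288)),('tray',[(57,324),(250,345),(231,534),(39,517)],.016,(155,185,4,0))):
    P=np.array([f(*q,z,*a) for q in c]); print(nm,P.mean(0).round(4),[(round(np.linalg.norm(P[i]-P[i-1])*1e3,1),round(np.degrees(np.arctan2(*(P[i]-P[i-1])[1::-1])),1)) for i in range(4)])
plan(.451,-.268,.16,165)
E
```

```text
plate [0.577  0.0038 0.012 ] [(np.float64(108.9), np.float64(-3.1)), (np.float64(109.7), np.float64(-92.9)), (np.float64(109.6), np.float64(176.8)), (np.float64(109.5), np.float64(86.8))]
tray [0.4837 0.2705 0.016 ] [(np.float64(149.2), np.float64(-4.3)), (np.float64(150.1), np.float64(-96.5)), (np.float64(146.2), np.float64(174.6)), (np.float64(147.5), np.float64(84.6))]
t 0.5 pos [0.189  0.5165 0.2055] rot [-180.     0.   159.9] F [ 0.3 -0.  -0.1] w 0.0941
shift [-515.64 -646.66   45.48] turn [-0.   0.  -5.1]
```

Call:
move_arm([
  [[-20,-25,2],[0,0,-1],0],
  [[-51,-64,4.5],[0,0,-3],0],
  [[-90,-113,8],[0,0,-5],0],
  [[-129,-162,11],[0,0,-5.1],0],
  [[-168,-211,15],[0,0,-5.1],0],
  [[-207,-260,18],[0,0,-5.1],0],
  [[-246,-309,22],[0,0,-5.1],0],
  [[-285,-358,25],[0,0,-5.1],0],
  [[-324,-407,29],[0,0,-5.1],0],
  [[-363,-456,32],[0,0,-5.1],0],
  [[-402,-505,36],[0,0,-5.1],0],
  [[-441,-554,39],[0,0,-5.1],0],
  [[-475,-596,42],[0,0,-5.1],0],
  [[-500,-627,44],[0,0,-5.1],0],
  [[-515.6,-646.7,45.5],[0,0,-5.1],0],
  [[-515.6,-646.7,45.5],[0,0,-5.1],0],
  [[-515.6,-646.7,45.5],[0,0,-5.1],0],
])

```text
time: 2.62
tool_pos: [0.4508, -0.2672, 0.16]
ee_rot: [3.141, -0.0, 2.88]
wrist_force: [-0.1, -0.3, 0.3]
width: 0.0471
```

```bash
python3 - <<'E'
from h import *
plan(.451,-.268,.071,165)
E
```

```text
t 2.62 pos [ 0.4508 -0.2672  0.16  ] rot [ 1.7996e+02 -2.0000e-02  1.6501e+02] F [-0.1 -0.3  0.3] w 0.0471
shift [-0.44 -0.76 88.98] turn [ 0.04 -0.02  0.01]
```

Call:
move_arm([
  [[-0.4,-0.5,25],[0,0,0],0],
  [[-0.4,-0.5,55],[0,0,0],0],
  [[-0.4,-0.5,80],[0,0,0],0],
  [[-0.4,-0.5,89],[0,0,0],0],
  [[-0.4,-0.5,89],[0,0,0],-0.5],
  [[-0.4,-0.5,89],[0,0,0],-0.58],
])

```text
time: 3.38
tool_pos: [0.452, -0.2688, 0.0725]
ee_rot: [-3.141, 0.003, 2.88]
wrist_force: [0.4, -0.1, 0.5]
width: 0.0305
```

```bash
python3 - <<'E'
from h import *
plan(.451,-.268,.071,165)
a=viewer.snapshot('top');b=viewer.snapshot('scene')
def crop(im,u,v,w,h,s): return cv2.resize(im[v:v+h,u:u+w][:,:,::-1].astype(np.uint8),None,fx=s,fy=s,interpolation=cv2.INTER_CUBIC)
cv2.imwrite('pics/c3.png',np.hstack([crop(a,340,200,50,50,8),crop(b,168,230,50,50,8)]))
E
```

```text
t 3.38 pos [ 0.452  -0.2688  0.0725] rot [-1.7995e+02  1.5000e-01  1.6502e+02] F [ 0.4 -0.1  0.5] w 0.0305
shift [1.23 0.54 1.51] turn [-0.05  0.15  0.02]
```

View pics/c3.png

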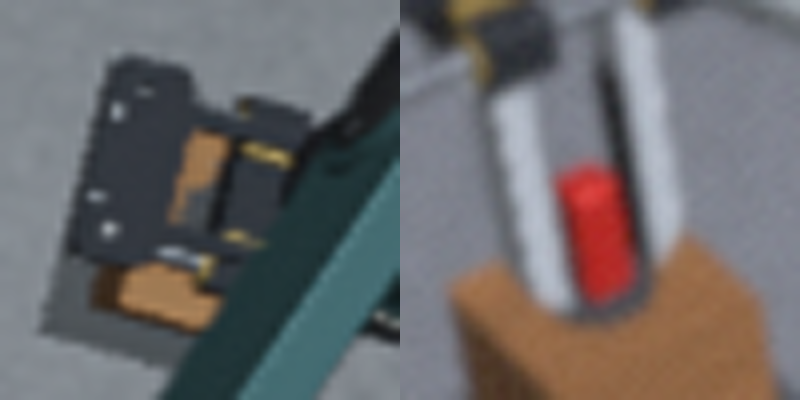

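The handle sits between the fingers, roughly centred, so I'll close the gripper.

Call:
move_arm([
  [[0,0,0],[0,0,0],-0.66],
  [[0,0,0],[0,0,0],-0.75],
  [[0,0,0],[0,0,0],-1],
  [[0,0,0],[0,0,0],-1],
  [[0,0,0],[0,0,0],-1],
])

```text
time: 4.1
tool_pos: [0.4517, -0.2687, 0.0717]
ee_rot: [-3.141, 0.001, 2.88]
wrist_force: [0.1, 0.7, 5.0]
width: 0.0155
```

```bash
python3 - <<'E'
from h import *
plan(.451,-.268,.071,165)
E
```

```text
t 4.1 pos [ 0.4517 -0.2687  0.0717] rot [-1.7999e+02  8.0000e-02  1.6500e+02] F [0.1 0.7 5. ] w 0.0155
shift [0.87 0.54 0.74] turn [-0.01  0.08  0.  ]
```

Call:
move_arm([
  [[0,0,-5],[0,0,0],-1],
  [[0,0,-15],[0,0,0],-1],
  [[0,0,-30],[0,0,0],-1],
  [[0,0,-48],[0,0,0],-1],
  [[0,0,-64],[0,0,0],-1],
  [[0,0,-73],[0,0,0],-1],
  [[0,0,-75],[0,0,0],-1],
  [[0,0,-75],[0,0,0],-1],
  [[0,0,-75],[0,0,0],-1],
])

```text
time: 5.22
tool_pos: [0.4508, -0.2683, 0.1451]
ee_rot: [3.141, -0.002, 2.88]
wrist_force: [0.4, 0.1, -0.9]
width: 0.0158
```

```bash
python3 - <<'E'
from h import *
plan(.5421,-.0161,.1467,176.9)
E
```

```text
t 5.22 pos [ 0.4508 -0.2683  0.1451] rot [ 1.7996e+02 -9.0000e-02  1.6500e+02] F [ 0.4  0.1 -0.9] w 0.0158
shift [-22.89 267.2   -1.47] turn [  0.05  -0.08 -11.9 ]
```

Call:
move_arm([
  [[-1,15,-1],[0,0,-1],-1],
  [[-4,50,-1],[0,0,-4],-1],
  [[-8,95,-1],[0,0,-7],-1],
  [[-12,140,-1],[0,0,-10],-1],
  [[-16,185,-1],[0,0,-11.9],-1],
  [[-20,225,-1],[0,0,-11.9],-1],
  [[-22,255,-1],[0,0,-11.9],-1],
  [[-23,267,-1],[0,0,-11.9],-1],
  [[-23,267,-1],[0,0,-11.9],-1],
  [[-23,267,-1],[0,0,-11.9],-1],
])

```text
time: 6.48
tool_pos: [0.5423, -0.0174, 0.1469]
ee_rot: [-3.141, -0.0, 3.087]
wrist_force: [-0.2, -0.1, -1.1]
width: 0.0156
```

```bash
python3 - <<'E'
from h import *
a=[];b=[]
for i in range(5):
    a.append(viewer.snapshot('top'));b.append(viewer.snapshot('scene')); o=status.get_obs(); print(o['time'],np.round(o['tool_pos']*1000,2),np.round(o['wrist_force'],2))
a=np.mean(a,0);b=np.mean(b,0); np.save('t2',a);np.save('s2',b)
plan(.5421,-.0161,.1467,176.9)
def crop(im,u,v,w,h,s): return cv2.resize(im[v:v+h,u:u+w][:,:,::-1].astype(np.uint8),None,fx=s,fy=s,interpolation=cv2.INTER_CUBIC)
cv2.imwrite('pics/c4.png',np.hstack([crop(a,255,165,40,50,10),crop(b,265,180,40,50,10)]))
E
```

```text
6.575 [542.32 -17.63 147.02] [ 0.02  0.37 -0.42]
6.675 [542.41 -17.49 147.05] [-0.26  0.56  0.2 ]
6.775 [542.44 -17.27 147.02] [-0.09 -0.63 -0.45]
6.875 [542.51 -16.99 147.01] [-0.2  -0.55 -0.26]
6.975 [542.55 -16.8  147.  ] [-0.46 -0.18 -0.64]
t 6.97 pos [ 0.5425 -0.0168  0.147 ] rot [1.8000e+02 1.0000e-02 1.7688e+02] F [-0.5 -0.2 -0.6] w 0.0159
shift [0.49 0.68 0.3 ] turn [ 0.    0.01 -0.02]
```

View pics/c4.png

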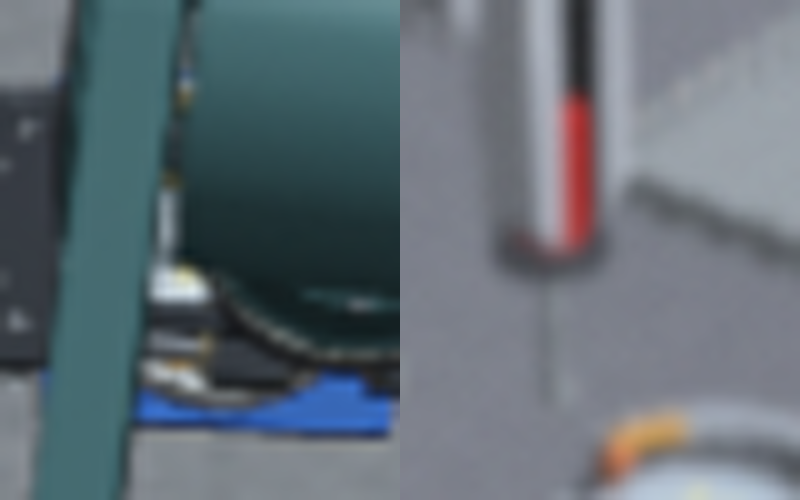

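```bash
python3 - <<'E'
from h import *
p=lambda P:(((proj('scene',P)[0]-[265,180]+.5)*10-.5)+[400,0]).round(1)
ax=np.array([.5418,-.0170])
print('toe',p([*ax,.0873]),'collar bottom',p([*ax,.1373]),'tip',p([.5418+.0005,-.0085,.0873]))
for z0 in(.004,.007,.010):
  for xy in [(-32.5,2)]:
    c,s=np.cos(np.radians(-3.1)),np.sin(np.radians(-3.1)); print('bead',z0,p([.577+(c*xy[0]-s*xy[1])/1e3,.004+(s*xy[0]+c*xy[1])/1e3,z0+.0455]))
b=np.load('s2.npy')[:,:,:]
def crop(im,u,v,w,h,s): return cv2.resize(im[v:v+h,u:u+w][:,:,::-1].astype(np.uint8),None,fx=s,fy=s,interpolation=cv2.INTER_CUBIC)
# bead / red-orange centroid
sub=b[222:234,280:292]; w=np.clip(sub[:,:,0]-sub[:,:,1]-60,0,None); 
yy,xx=np.mgrid[222:234,280:292]; u,v=(w*xx).sum()/w.sum(),(w*yy).sum()/w.sum(); print('obs bead',(u-265+.5)*10-.5+400,(v-180+.5)*10-.5)
print(sub[:,:,0].astype(int)-sub[:,:,1].astype(int))
E
```

```text
toe [559.5 400.5] collar bottom [556.3 245.7] tip [578.  386.5]
bead 0.004 [618.3 472.5]
bead 0.007 [618.3 463.9]
bead 0.01 [618.2 455.2]
obs bead 624.0833333333331 454.5
[[ -3  -3  -4  -4  -3   1  11  19  25  30  32  34]
 [ -3  -3  -4  -3  -2  10  28  39  41  42  39  37]
 [ -3  -4  -3  -3   2  23  48  56  49  37  29  25]
 [ -4  -3  -3  -2   8  34  60  65  46  22  10   4]
 [ -4  -4  -4  -1  11  36  56  54  31   6  -4  -7]
 [ -3  -4  -3  -2   7  25  37  28   7  -6  -9 -11]
 [ -5  -5  -5  -4   2  11  15   4  -7 -12 -13 -14]
 [ -5  -6  -6  -4  -3  -2  -1  -7 -12 -15 -15 -16]
 [ -7  -7  -6  -6  -7  -9  -9 -13 -15 -16 -15 -12]
 [ -7  -5  -3  -3  -6 -11 -12 -15 -16 -15 -13  -9]
 [ -6   1   7   7  -2 -10 -14 -16 -15 -12 -11  -8]
 [ -5   0  10  10   0 -10 -15 -16 -12  -9  -9 -11]]
```

```bash
python3 - <<'E'
from h import *
b=np.load('s2.npy'); g=b.mean(2)
for r in range(203,225): 
    row=g[r,270:292]; print(r,row.astype(int))
for z in (.0873,.1,.115,.13): print(z,proj('scene',[.5418,-.0170,z]).round(2))
# collar centroid approx/handle red
red=(b[:,:,0]-b[:,:,1])
for r in (190,195,200,203): print(r,red[r,272:292].astype(int))
for z in (.1413,.150,.16): print('handle edges x+-8',proj('scene',[[.5418+8e-3*sx,-.0170+8e-3*sy,z] for sx in(-1,1) for sy in (-1,1)]).round(2).tolist())
E
cat >> fit.py <<'E'
full=obs
print('---')
for n in 'TS':
    obs=[o for o in full if o[0][0]==n]
    def res1(p):
        r=res([p[0],p[1],.008,np.radians(-3.1)]); k=2*len(obs)
        return r[:k]+(r[k:k+4] if n=='T' else r[k+4:])
    s=least_squares(res1,[.577,.004]); print(n,s.x.round(4),s.fun.round(2))
E
python3 fit.py | sed -n '/---/,$p'
```

```text
203 [131 132 131 121 101  88  83  89 112 144 153 133 105  89  87 101 119 128
 129 127 125 124]
204 [131 131 130 120  98  79  76  78  91 117 129 119  99  86  83  97 117 127
 127 129 127 127]
205 [132 131 130 120  99  80  75  74  78  90  98  97  89  84  85 100 119 127
 130 129 128 130]
206 [131 132 130 125 108  90  80  76  76  78  83  84  87  88  96 111 125 129
 130 130 129 129]
207 [133 133 133 129 121 109  99  91  88  85  91  95 100 104 111 121 127 129
 131 129 131 130]
208 [132 132 131 133 129 124 119 113 107 105 113 117 118 121 125 128 130 130
 129 128 128 129]
209 [132 131 131 132 132 130 128 126 121 118 127 129 128 128 129 129 129 129
 129 128 129 128]
210 [131 131 132 132 132 132 131 132 125 121 131 134 131 130 130 130 129 129
 129 129 127 128]
211 [130 130 131 131 132 131 132 130 125 122 131 133 132 129 131 130 130 130
 129 129 130 129]
212 [130 131 131 132 131 130 130 129 124 119 128 130 130 130 131 131 130 130
 130 130 130 131]
213 [130 130 132 131 130 131 130 129 124 118 125 131 131 130 129 132 131 130
 132 128 129 130]
214 [130 131 130 129 130 131 132 129 124 118 125 131 13
[... 1114 characters left out ...]
52 88 68 14 -4 -5 -4 -3 -4 -6 -6]
195 [ -3  -3  -3  -3  -4  -4  -5  -4  15  62 108 100  33  -1  -6  -6  -7  -7
  -7  -7]
200 [ -4  -3  -3  -4  -4  -4  -5  -2  14  57 102  98  38   0  -4  -4  -4  -4
  -4  -4]
203 [-3 -3 -3  0  6  9  4  3 18 56 89 69 21 -1 -3 -4 -4 -3 -4 -4]
handle edges x+-8 [[276.0, 203.35], [279.33, 200.71], [281.0, 205.03], [284.3, 202.35]]
handle edges x+-8 [[275.92, 200.56], [279.27, 197.93], [280.95, 202.23], [284.26, 199.56]]
handle edges x+-8 [[275.83, 197.32], [279.2, 194.72], [280.89, 198.97], [284.22, 196.33]]
---
T [0.5764 0.0038] [ 0.1  -0.97 -0.37  1.19  0.01  0.32 -1.28 -1.74  1.41  1.42]
S [0.5775 0.0042] [ 0.98 -0.21 -0.72 -1.24  0.24 -0.33 -2.05  1.77  0.61]
```

Call:
move_arm([
  [[0.9,0.3,8],[0,0,0],-1],
  [[0.9,0.3,20],[0,0,0],-1],
  [[0.9,0.3,32],[0,0,0],-1],
  [[0.9,0.3,38],[0,0,0],-1],
  [[0.9,0.3,40],[0,0,0],-1],
  [[0.9,0.3,40],[0,0,0],-1],
  [[0.9,0.3,40],[0,0,0],-1],
])

```text
time: 7.85
tool_pos: [0.5421, -0.0163, 0.1075]
ee_rot: [3.142, 0.001, 3.088]
wrist_force: [0.0, -0.3, 0.2]
width: 0.0157
```

Call:
move_arm([
  [[0,0,1.5],[0,0,0],-1],
  [[0,0,3],[0,0,0],-1],
  [[0,0,3],[0,0,0],-1],
])

```text
time: 8.22
tool_pos: [0.5415, -0.0163, 0.1038]
ee_rot: [3.142, -0.0, 3.087]
wrist_force: [-0.0, 0.2, -0.1]
width: 0.0161
```

Call:
move_arm([
  [[0,0,1],[0,0,0],-1],
  [[0,0,1],[0,0,0],-1],
])

```text
time: 8.48
tool_pos: [0.5416, -0.0162, 0.1029]
ee_rot: [3.142, -0.0, 3.088]
wrist_force: [-0.3, 0.5, -0.7]
width: 0.016
```

Call:
move_arm([
  [[0,0,0.5],[0,0,0],-1],
  [[0,0,0.7],[0,0,0],-1],
])

```text
time: 8.72
tool_pos: [0.5417, -0.0163, 0.1023]
ee_rot: [3.142, 0.0, 3.088]
wrist_force: [0.2, 0.3, -1.1]
width: 0.0157
```

Call:
move_arm([
  [[0,0,0.4],[0,0,0],-1],
  [[0,0,0.7],[0,0,0],-1],
])

```text
time: 8.98
tool_pos: [0.5417, -0.0163, 0.1015]
ee_rot: [3.141, 0.0, 3.088]
wrist_force: [0.4, -0.1, -0.2]
width: 0.0159
```

Call:
move_arm([
  [[0,0,0.4],[0,0,0],-1],
  [[0,0,0.7],[0,0,0],-1],
])

```text
time: 9.22
tool_pos: [0.5417, -0.0162, 0.1009]
ee_rot: [3.141, 0.0, 3.088]
wrist_force: [-0.2, 0.1, 0.2]
width: 0.0157
```

Call:
move_arm([
  [[0,0,0.4],[0,0,0],-1],
  [[0,0,0.7],[0,0,0],-1],
])

```text
time: 9.48
tool_pos: [0.5417, -0.0163, 0.1009]
ee_rot: [3.142, 0.0, 3.088]
wrist_force: [-3.2, -0.2, 3.5]
width: 0.0158
```

```bash
python3 - <<'E'
from h import *
for i in range(3):
    b=viewer.snapshot('scene'); o=status.get_obs(); print(o['time'],np.round(o['tool_pos']*1000,2),np.round(o['wrist_force'],2),np.round(o['wrist_torque'],3))
cv2.imwrite('pics/c5.png',cv2.resize(b[195:255,262:332,::-1],None,fx=11,fy=10,interpolation=cv2.INTER_CUBIC))
E
```

```text
9.525 [541.79 -16.28 100.91] [-1.17 -0.69  3.99] [0.071 0.334 0.01 ]
9.575 [541.77 -16.25 100.86] [-2.13  0.37  4.17] [0.122 0.472 0.037]
9.625 [541.77 -16.28 100.86] [-2.29  0.1   4.2 ] [0.109 0.441 0.018]
```

View pics/c5.png

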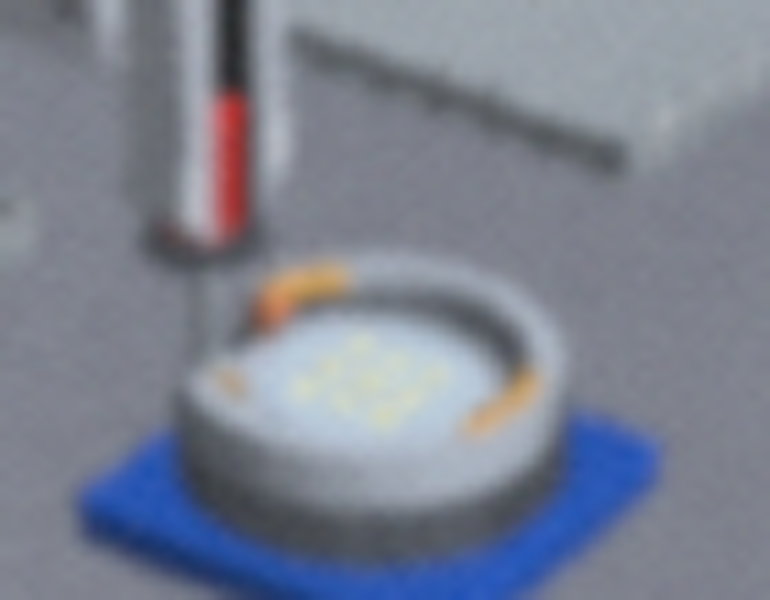

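Call:
move_arm([
  [[0,0,-0.5],[0,0,0],-1],
  [[0,0,-0.9],[0,0,0],-1],
  [[0,0,-0.9],[0,0,0],-1],
])

```text
time: 10.0
tool_pos: [0.5417, -0.0163, 0.1009]
ee_rot: [3.141, 0.0, 3.087]
wrist_force: [-0.3, 0.2, 1.3]
width: 0.0156
```

Call:
move_arm([
  [[0,1,0],[0,0,0],-1],
  [[0,2,0],[0,0,0],-1],
  [[0,3,0],[0,0,0],-1],
  [[0,4,0],[0,0,0],-1],
  [[0,4.5,0],[0,0,0],-1],
])

```text
time: 10.62
tool_pos: [0.5419, -0.0116, 0.1009]
ee_rot: [3.141, -0.0, 3.088]
wrist_force: [0.5, 0.5, 0.3]
width: 0.0157
```

Call:
move_arm([
  [[0,0.6,0],[0,0,0],-1],
  [[0,1,0],[0,0,0],-1],
])

```text
time: 10.88
tool_pos: [0.5419, -0.0106, 0.1009]
ee_rot: [3.141, -0.0, 3.088]
wrist_force: [0.5, 0.0, -0.6]
width: 0.0159
```

Call:
move_arm([
  [[0,0.4,0],[0,0,0],-1],
  [[0,0.7,0],[0,0,0],-1],
])

```text
time: 11.12
tool_pos: [0.5419, -0.0099, 0.1009]
ee_rot: [3.141, -0.0, 3.088]
wrist_force: [-0.5, -0.2, -0.7]
width: 0.0156
```

Call:
move_arm([
  [[0,0.4,0],[0,0,0],-1],
  [[0,0.7,0],[0,0,0],-1],
])

```text
time: 11.38
tool_pos: [0.542, -0.0093, 0.101]
ee_rot: [3.141, -0.0, 3.088]
wrist_force: [-2.0, 0.6, -0.3]
width: 0.0158
```

Call:
move_arm([
  [[0,0.4,0],[0,0,0],-1],
  [[0,0.7,0],[0,0,0],-1],
])

```text
time: 11.62
tool_pos: [0.5421, -0.0086, 0.101]
ee_rot: [3.141, -0.0, 3.087]
wrist_force: [0.5, 0.4, -1.0]
width: 0.0154
```

Call:
move_arm([
  [[0,0.4,0],[0,0,0],-1],
  [[0,0.7,0],[0,0,0],-1],
])

```text
time: 11.88
tool_pos: [0.5421, -0.0079, 0.1011]
ee_rot: [3.141, 0.0, 3.088]
wrist_force: [-0.7, 0.3, 0.0]
width: 0.0156
```

Call:
move_arm([
  [[0,0.4,0.1],[0,0,0],-1],
  [[0,0.7,0.1],[0,0,0],-1],
])

```text
time: 12.12
tool_pos: [0.5422, -0.0072, 0.101]
ee_rot: [3.141, 0.0, 3.088]
wrist_force: [-0.6, 0.2, 0.2]
width: 0.0159
```

Call:
move_arm([
  [[0,0.4,0],[0,0,0],-1],
  [[0,0.7,0],[0,0,0],-1],
])

```text
time: 12.38
tool_pos: [0.5422, -0.0066, 0.101]
ee_rot: [3.142, 0.0, 3.087]
wrist_force: [-1.4, -0.4, -0.6]
width: 0.0161
```

Call:
move_arm([
  [[0,0.4,0],[0,0,0],-1],
  [[0,0.7,0],[0,0,0],-1],
])

```text
time: 12.62
tool_pos: [0.5422, -0.0059, 0.101]
ee_rot: [3.142, 0.0, 3.088]
wrist_force: [-0.3, -0.5, -1.1]
width: 0.0158
```

Call:
move_arm([
  [[0,0.4,0],[0,0,0],-1],
  [[0,0.7,0],[0,0,0],-1],
])

```text
time: 12.88
tool_pos: [0.5424, -0.0054, 0.101]
ee_rot: [-3.141, 0.0, 3.087]
wrist_force: [0.6, -1.6, -0.4]
width: 0.0158
```

Call:
move_arm([
  [[0,0.4,0],[0,0,0],-1],
  [[0,0.4,0],[0,0,0],-1],
])

```text
time: 13.12
tool_pos: [0.5424, -0.0051, 0.101]
ee_rot: [-3.141, 0.0, 3.087]
wrist_force: [0.8, -1.7, -1.0]
width: 0.0155
```

```bash
python3 - <<'E'
from h import *
for i in range(3):
    b=viewer.snapshot('scene'); o=status.get_obs(); print(o['time'],np.round(o['tool_pos']*1000,2),np.round(o['wrist_force'],2),np.round(o['wrist_torque'],3))
c,s=np.cos(np.radians(-3.1)),np.sin(np.radians(-3.1)); d=o['tool_pos'][:2]+np.array([-.0007,0])-[.577,.004]; print(c*d[0]+s*d[1],-s*d[0]+c*d[1])
E
```

```text
13.175 [542.4   -5.07 101.  ] [ 0.76 -0.87 -1.79] [-0.363 -0.143 -0.012]
13.225 [542.41  -5.05 101.01] [ 0.55 -0.63 -0.44] [-0.313 -0.114 -0.03 ]
13.275 [542.38  -5.04 101.  ] [ 0.66 -1.4  -1.14] [-0.424 -0.14   0.007]
-0.03478050204192253 -0.01093805475448036
```

Call:
move_arm([
  [[0.4,-0.4,0],[0,0,0],-1],
  [[0.6,-0.3,-0.2],[0,0,0],-1],
  [[0.6,-0.3,-0.6],[0,0,0],-1],
  [[0.6,-0.3,-1],[0,0,0],-1],
  [[0.6,-0.3,-1],[0,0,0],-1],
])

```text
time: 13.9
tool_pos: [0.5415, -0.0051, 0.1018]
ee_rot: [3.142, -0.0, 3.088]
wrist_force: [0.2, -0.9, -0.4]
width: 0.0156
```

Call:
move_arm([
  [[0,0,-0.5],[0,0,0],-1],
  [[0,0,-1],[0,0,0],-1],
  [[0,0,-1],[0,0,0],-1],
])

```text
time: 14.28
tool_pos: [0.5415, -0.0051, 0.1026]
ee_rot: [-3.142, -0.0, 3.087]
wrist_force: [1.1, -2.1, -3.8]
width: 0.0155
```

Call:
move_arm([
  [[0,0,-0.5],[0,0,0],-1],
  [[0,0,-1],[0,0,0],-1],
  [[0,0,-1],[0,0,0],-1],
])

```text
time: 14.65
tool_pos: [0.5415, -0.0051, 0.1033]
ee_rot: [-3.142, -0.001, 3.087]
wrist_force: [1.6, -2.2, -7.9]
width: 0.0159
```

Call:
move_arm([
  [[0,0,-0.5],[0,0,0],-1],
  [[0,0,-1],[0,0,0],-1],
  [[0,0,-1],[0,0,0],-1],
])

```text
time: 15.02
tool_pos: [0.5415, -0.0053, 0.1045]
ee_rot: [-3.141, -0.001, 3.087]
wrist_force: [2.8, -2.1, -9.5]
width: 0.0159
```

Call:
move_arm([
  [[0,0,-0.5],[0,0,0],-1],
  [[0,0,-1],[0,0,0],-1],
  [[0,0,-1],[0,0,0],-1],
])

```text
time: 15.4
tool_pos: [0.5418, -0.0054, 0.1068]
ee_rot: [-3.141, 0.001, 3.087]
wrist_force: [0.8, -3.7, -5.4]
width: 0.016
```

Call:
move_arm([
  [[0,0,-0.5],[0,0,0],-1],
  [[0,0,-1],[0,0,0],-1],
  [[0,0,-1],[0,0,0],-1],
])

```text
time: 15.78
tool_pos: [0.5423, -0.0039, 0.1084]
ee_rot: [3.139, 0.002, 3.088]
wrist_force: [-0.1, -0.1, -0.2]
width: 0.016
```

```bash
python3 - <<'E'
from h import *
a=avg('top',2);b=avg('scene',4); o=status.get_obs(); print(o['time'],np.round(o['tool_pos']*1000,2),np.round(o['wrist_force'],2),np.round(o['wrist_torque'],3))
def crop(im,u,v,w,h,s): return cv2.resize(im[v:v+h,u:u+w][:,:,::-1].astype(np.uint8),None,fx=s,fy=s,interpolation=cv2.INTER_CUBIC)
b0=np.load('scene.npy')
cv2.imwrite('pics/c6.png',np.hstack([crop(b0,265,200,32,40,12),crop(b,265,200,32,40,12)]))
E
```

```text
16.075 [541.68  -4.67 107.08] [ 0.14  0.23 -0.45] [ 0.052  0.013 -0.005]
```

View pics/c6.png

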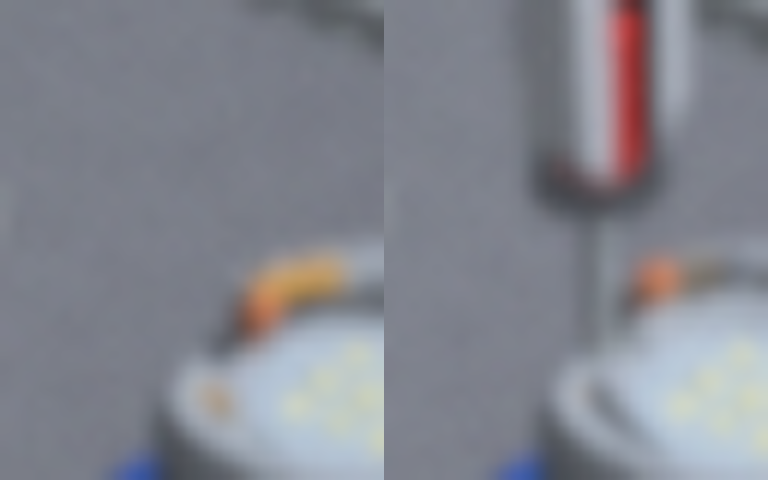

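Compared with the earlier scene, the bead has risen by about 35 crop pixels (roughly 8 mm) and the wire now covers the near brass lip. The end has clicked up and the toe is carrying no load. I'll lower the toe slightly and draw it out.

Call:
move_arm([
  [[0,0,1],[0,0,0],-1],
  [[0,0,1.8],[0,0,0],-1],
  [[0,-1,1.8],[0,0,0],-1],
  [[0,-3,1.8],[0,0,0],-1],
  [[0,-5,1.8],[0,0,0],-1],
  [[0,-7,1.8],[0,0,0],-1],
  [[0,-9,1.8],[0,0,0],-1],
  [[0,-11,1.8],[0,0,0],-1],
  [[0,-12,1.8],[0,0,0],-1],
  [[0,-12,1.8],[0,0,0],-1],
])

```text
time: 17.32
tool_pos: [0.541, -0.0171, 0.1052]
ee_rot: [3.141, 0.0, 3.087]
wrist_force: [0.4, 1.1, -0.6]
width: 0.0159
```

```bash
python3 - <<'E'
from h import *
plan(.5417,-.0163,.147,176.9)
E
```

```text
t 17.32 pos [ 0.541  -0.0171  0.1052] rot [1.7999e+02 1.0000e-02 1.7690e+02] F [ 0.4  1.1 -0.6] w 0.0159
shift [ -0.62   0.82 -41.79] turn [ 0.01  0.01 -0.  ]
```

Call:
move_arm([
  [[0,0,-5],[0,0,0],-1],
  [[0,0,-16],[0,0,0],-1],
  [[0,0,-30],[0,0,0],-1],
  [[0,0,-40],[0,0,0],-1],
  [[2,-6,-42],[0,0,1],-1],
  [[12,-40,-42],[0,0,3],-1],
  [[25,-85,-42],[0,0,6],-1],
  [[38,-130,-42],[0,0,9],-1],
  [[52,-175,-42],[0,0,11.9],-1],
  [[64,-216,-42],[0,0,11.9],-1],
  [[73,-246,-42],[0,0,11.9],-1],
  [[75.6,-256,-42],[0,0,11.9],-1],
  [[75.6,-256,-42],[0,0,11.9],-1],
  [[75.6,-256,-42],[0,0,11.9],-1],
  [[75.6,-256,-42],[0,0,11.9],-1],
  [[75.6,-256,-42],[0,0,11.9],-1],
])

```text
time: 19.32
tool_pos: [0.452, -0.2678, 0.1472]
ee_rot: [3.141, 0.0, 2.881]
wrist_force: [0.6, -0.2, -1.4]
width: 0.0161
```

```bash
python3 - <<'E'
from h import *
plan(.4517,-.2687,.0717,165)
b=avg('scene',4)
def crop(im,u,v,w,h,s): return cv2.resize(im[v:v+h,u:u+w][:,:,::-1].astype(np.uint8),None,fx=s,fy=s,interpolation=cv2.INTER_CUBIC)
cv2.imwrite('pics/c7.png',np.hstack([crop(b,170,215,45,55,9),crop(b,270,210,45,55,7)[:495].copy() if 0 else cv2.resize(crop(b,275,210,32,55,9),(288,495))]))
plan(.4517,-.2687,.0717,165)
E
```

```text
t 19.32 pos [ 0.452  -0.2678  0.1472] rot [179.99   0.   165.07] F [ 0.6 -0.2 -1.4] w 0.0161
shift [ 0.1  -0.93 75.49] turn [0.01 0.   0.07]
t 19.52 pos [ 0.4518 -0.2684  0.1472] rot [1.8000e+02 1.0000e-02 1.6503e+02] F [-0.2  0.2 -0.2] w 0.0157
shift [ 3.00e-02 -3.70e-01  7.55e+01] turn [0.   0.01 0.03]
```

View pics/c7.png

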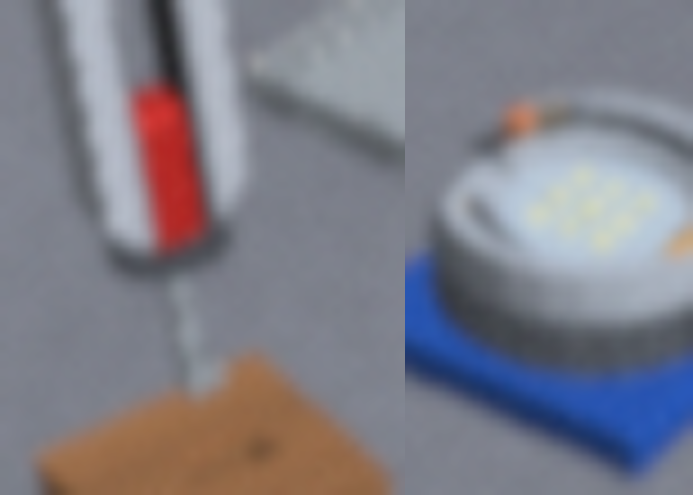

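Call:
move_arm([
  [[0,0,8],[0,0,0],-1],
  [[0,0,22],[0,0,0],-1],
  [[0,0,40],[0,0,0],-1],
  [[0,0,56],[0,0,0],-1],
  [[0,0,66],[0,0,0],-1],
  [[0,0,71],[0,0,0],-1],
  [[0,0,73],[0,0,0],-1],
  [[0,0,73],[0,0,0],-1],
])

```text
time: 20.52
tool_pos: [0.452, -0.2688, 0.0746]
ee_rot: [-3.141, 0.001, 2.88]
wrist_force: [0.1, 0.4, -0.8]
width: 0.0157
```

Call:
move_arm([
  [[0,0,0.7],[0,0,0],-1],
  [[0,0,1.4],[0,0,0],-1],
  [[0,0,1.4],[0,0,0],-1],
])

```text
time: 20.9
tool_pos: [0.4517, -0.2686, 0.0729]
ee_rot: [3.142, 0.0, 2.88]
wrist_force: [0.7, 0.9, -1.3]
width: 0.0157
```

Call:
move_arm([
  [[0,0,0.5],[0,0,0],-1],
  [[0,0,0.8],[0,0,0],-1],
  [[0,0,0.8],[0,0,0],-1],
])

```text
time: 21.28
tool_pos: [0.4517, -0.2685, 0.0719]
ee_rot: [3.141, -0.0, 2.88]
wrist_force: [-0.2, 0.6, -0.4]
width: 0.0157
```

Call:
move_arm([
  [[0,0,0.4],[0,0,0],-1],
  [[0,0,0.6],[0,0,0],-1],
])

```text
time: 21.52
tool_pos: [0.4517, -0.2686, 0.0717]
ee_rot: [3.142, 0.0, 2.88]
wrist_force: [-1.3, 0.7, 2.6]
width: 0.016
```

Call:
move_arm([
  [[0,0,0.3],[0,0,0],-1],
  [[0,0,0.5],[0,0,0],-1],
])

```text
time: 21.78
tool_pos: [0.4518, -0.2686, 0.0718]
ee_rot: [-3.141, 0.0, 2.88]
wrist_force: [-1.7, 2.5, 4.3]
width: 0.0153
```

Call:
move_arm([
  [[0,0,-0.7],[0,0,0],-1],
  [[0,0,-0.7],[0,0,0],-0.6],
  [[0,0,-0.7],[0,0,0],-0.4],
  [[0,0,-0.7],[0,0,0],-0.2],
  [[0,0,-0.7],[0,0,0],0],
  [[0,0,-0.7],[0,0,0],0],
  [[0,0,-10],[0,0,0],0],
  [[0,0,-30],[0,0,0],0],
  [[0,0,-60],[0,0,0],0],
  [[0,0,-85],[0,0,0],0],
  [[0,0,-88],[0,0,0],0],
])

```text
time: 23.15
tool_pos: [0.453, -0.2695, 0.1619]
ee_rot: [-3.14, 0.005, 2.88]
wrist_force: [0.4, -1.0, 0.4]
width: 0.0473
```

```bash
python3 - <<'E'
from h import *
plan(.545,.004,.14,86.9)
a=avg('top',4);b=avg('scene',4)
def cen(im,u,v,r=6,th=20):
    s=im[v-r:v+r+1,u-r:u+r+1]; w=np.clip(s[:,:,0]-s[:,:,1]-th,0,None)*(s[:,:,1]-s[:,:,2]<45); yy,xx=np.mgrid[v-r:v+r+1,u-r:u+r+1]; return (w*xx).sum()/w.sum(),(w*yy).sum()/w.sum()
a0,b0=np.load('top.npy'),np.load('scene.npy')
for A,B in((a0,b0),(a,b)):
    ut=cen(A,276,198 if A is a0 else 197,5);us=cen(B,286,224,5) ; print(ut,us,tri({'top':ut,'scene':us}), back('top',ut,.064),back('scene',us,.064))
def crop(im,u,v,w,h,s): return cv2.resize(im[v:v+h,u:u+w][:,:,::-1].astype(np.uint8),None,fx=s,fy=s,interpolation=cv2.INTER_CUBIC)
cv2.imwrite('pics/c8.png',np.hstack([crop(a,255,168,45,45,8),crop(b,275,212,30,45,8),crop(b,172,245,24,45,8)]))
E
```

```text
t 23.15 pos [ 0.453  -0.2695  0.1619] rot [-179.88    0.31  165.  ] F [ 0.4 -1.   0.4] w 0.0473
shift [-18.   288.06  21.4 ] turn [ 0.11  0.34 78.1 ]
(np.float64(276.0889328063241), np.float64(198.40316205533597)) (np.float64(286.9886201991465), np.float64(224.82290184921763)) [0.54542659 0.00833388 0.05619028] [0.54389734 0.00801049 0.064     ] [ 5.52160407e-01 -5.28503073e-04  6.40000000e-02]
(np.float64(275.5034013605442), np.float64(197.54195011337868)) (np.float64(287.407881773399), np.float64(222.8167487684729)) [0.54674101 0.00979957 0.06278882] [0.54648695 0.00973742 0.064     ] [0.5478063  0.00842023 0.064     ]
```

View pics/c8.png

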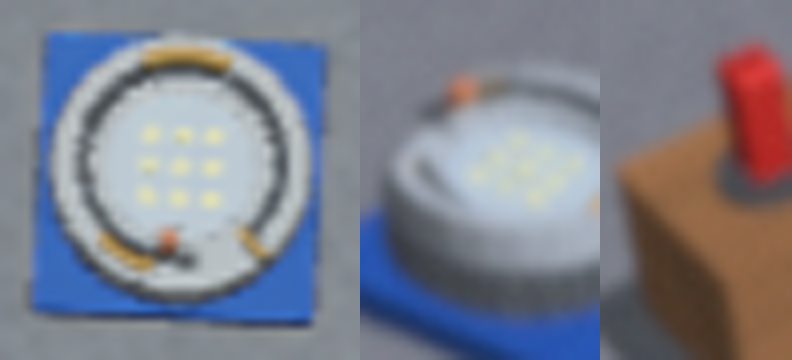

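The pick is upright in its stand and the bead is raised, at about (0.5467, 0.0098, 0.063). Next I'll go above the bead with the jaws across the ring's x.

Call:
move_arm([
  [[-1,10,0],[0,0,4],0],
  [[-3,40,0],[0,0,12],0],
  [[-6,80,0],[0,0,21],0],
  [[-8,120,5],[0,0,30],0],
  [[-10,160,10],[0,0,39],0],
  [[-12,200,20],[0,0,48],-0.2],
  [[-14,235,30],[0,0,57],-0.3],
  [[-16,265,40],[0,0,66],-0.35],
  [[-17,285,50],[0,0,74],-0.35],
  [[-17.6,293.6,60],[0,0,78.1],-0.35],
  [[-17.6,293.6,62],[0,0,78.1],-0.35],
  [[-17.6,293.6,62],[0,0,78.1],-0.35],
  [[-17.6,293.6,62],[0,0,78.1],-0.35],
])

```text
time: 25.18
tool_pos: [0.5449, 0.0099, 0.0974]
ee_rot: [3.141, 0.0, 1.516]
wrist_force: [1.3, 0.2, 0.6]
width: 0.0305
```

```bash
python3 - <<'E'
from h import *
for i in range(3): viewer.snapshot('scene')
plan(.5462,.0095,.070,86.9)
E
```

```text
t 25.32 pos [0.5449 0.0101 0.0974] rot [179.94  -0.    86.88] F [-0.7  0.4 -0.3] w 0.0303
shift [-0.5   1.3  27.41] turn [ 0.06 -0.   -0.02]
```

Call:
move_arm([
  [[-0.5,1.3,5],[0,0,0],-0.35],
  [[-0.5,1.3,15],[0,0,0],-0.35],
  [[-0.5,1.3,24],[0,0,0],-0.35],
  [[-0.5,1.3,29],[0,0,0],-0.35],
  [[-0.5,1.3,30],[0,0,0],-0.35],
  [[-0.5,1.3,30],[0,0,0],-0.35],
])

```text
time: 26.08
tool_pos: [0.5461, 0.0099, 0.067]
ee_rot: [3.141, -0.0, 1.517]
wrist_force: [-0.1, -0.4, -0.0]
width: 0.0307
```

```bash
python3 - <<'E'
from h import *
b=avg('scene',4)
plan(.5462,.0095,.0605,86.9)
for P in ([.5462,.0095,.0675],[.5462+.016,.0095,.0675],[.5467,.0098,.063]): print(proj('scene',P))
cv2.imwrite('pics/c9.png',cv2.resize(b[195:245,262:322,::-1].astype(np.uint8),None,fx=12,fy=12,interpolation=cv2.INTER_CUBIC))
E
```

```text
t 26.27 pos [0.5463 0.0099 0.0673] rot [179.95  -0.    86.9 ] F [-0.2  0.1 -0.7] w 0.0304
shift [-0.42 -0.04  6.83] turn [ 0.05 -0.    0.  ]
[[287.1257538  221.43574612]]
[[291.94049036 223.15240764]]
[[287.34479811 222.75598823]]
```

View pics/c9.png

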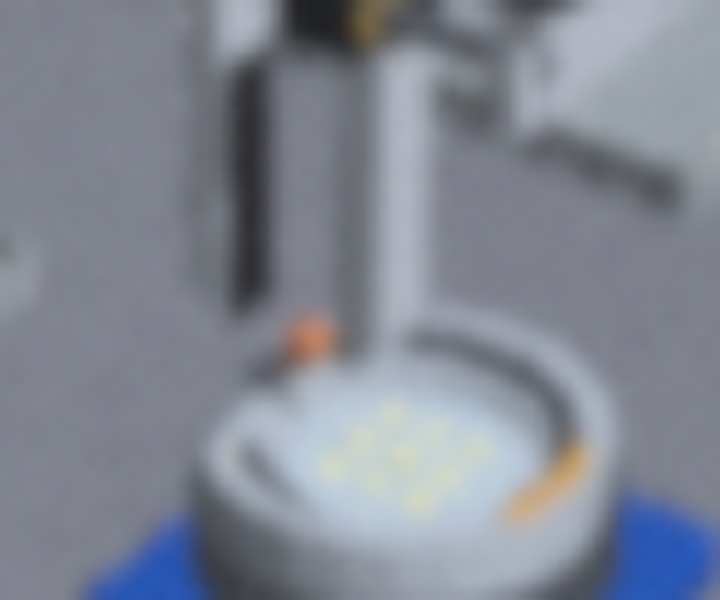

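Call:
move_arm([
  [[-0.4,0,2],[0,0,0],-0.35],
  [[-0.4,0,4.5],[0,0,0],-0.35],
  [[-0.4,0,4.5],[0,0,0],-0.35],
])

```text
time: 26.65
tool_pos: [0.5457, 0.0095, 0.062]
ee_rot: [-3.141, -0.0, 1.517]
wrist_force: [0.4, -0.4, -0.1]
width: 0.0305
```

Call:
move_arm([
  [[0,0,0.7],[0,0,0],-0.35],
  [[0,0,1.3],[0,0,0],-0.35],
  [[0,0,1.3],[0,0,0],-0.35],
])

```text
time: 27.02
tool_pos: [0.5459, 0.0095, 0.061]
ee_rot: [-3.142, -0.0, 1.517]
wrist_force: [-1.0, 0.3, 0.3]
width: 0.0306
```

Call:
move_arm([
  [[0,0,0],[0,0,0],-0.5],
  [[0,0,0],[0,0,0],-0.65],
  [[0,0,0],[0,0,0],-0.75],
  [[0,0,0],[0,0,0],-0.8],
  [[0,0,0],[0,0,0],-0.85],
  [[0,0,0],[0,0,0],-1],
  [[0,0,0],[0,0,0],-1],
  [[0,0,0],[0,0,0],-1],
])

```text
time: 28.02
tool_pos: [0.5461, 0.0094, 0.0612]
ee_rot: [3.141, 0.0, 1.517]
wrist_force: [0.4, -1.5, 0.7]
width: 0.0075
```

```bash
python3 - <<'E'
from h import *
plan(.546,.0095,.11,86.9)
E
```

```text
t 28.02 pos [0.5461 0.0094 0.0612] rot [179.97   0.    86.9 ] F [ 0.4 -1.5  0.7] w 0.0075
shift [  0.09  -0.1  -48.81] turn [ 0.03  0.   -0.  ]
```

The width reads 7.5 mm on a 9 mm bead, so the tips are holding it above its middle. I'll reopen and go lower.

Call:
move_arm([
  [[0,0,0],[0,0,0],-0.75],
  [[0,0,0],[0,0,0],-0.6],
  [[0,0,0],[0,0,0],-0.5],
  [[0,0,0.8],[0,0,0],-0.5],
  [[0,0,1.5],[0,0,0],-0.5],
  [[0,0,1.5],[0,0,0],-0.5],
])

```text
time: 28.78
tool_pos: [0.5458, 0.0095, 0.0594]
ee_rot: [-3.141, -0.0, 1.517]
wrist_force: [-0.2, 0.8, 0.7]
width: 0.0232
```

Call:
move_arm([
  [[0,0,0.7],[0,0,0],-0.5],
  [[0,0,1],[0,0,0],-0.5],
  [[0,0,1],[0,0,0],-0.5],
])

```text
time: 29.15
tool_pos: [0.5459, 0.0095, 0.0586]
ee_rot: [-3.142, -0.0, 1.517]
wrist_force: [-0.7, 1.2, -0.4]
width: 0.0234
```

```bash
python3 - <<'E'
from h import *
b=avg('scene',4)
plan(.546,.0095,.0605,86.9)
cv2.imwrite('pics/c10.png',cv2.resize(b[205:240,270:315,::-1].astype(np.uint8),None,fx=16,fy=16,interpolation=cv2.INTER_CUBIC))
E
```

```text
t 29.35 pos [0.546  0.0095 0.0586] rot [ 1.80e+02 -1.00e-02  8.69e+01] F [-1.   0.3  0. ] w 0.0236
shift [ 0.02  0.04 -1.9 ] turn [ 0.   -0.01 -0.  ]
```

View pics/c10.png

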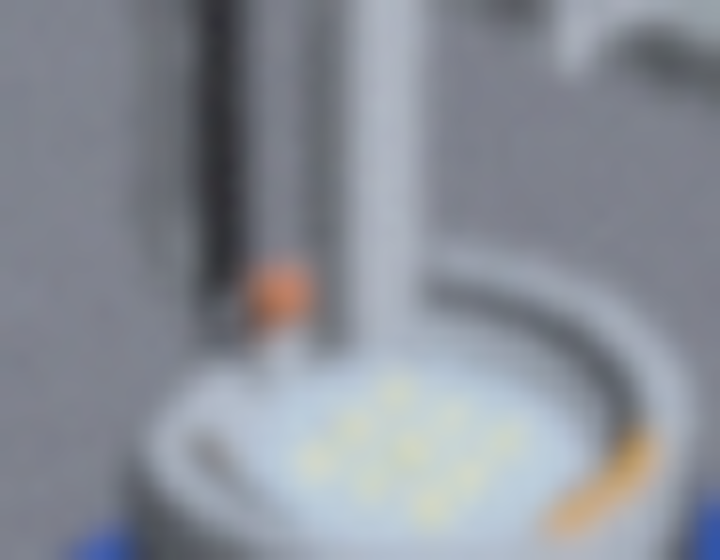

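Call:
move_arm([
  [[0,0,0.5],[0,0,0],-0.65],
  [[0,0,0.5],[0,0,0],-0.75],
  [[0,0,0.5],[0,0,0],-0.8],
  [[0,0,0.5],[0,0,0],-0.85],
  [[0,0,0.5],[0,0,0],-1],
  [[0,0,0.5],[0,0,0],-1],
  [[0,0,0.5],[0,0,0],-1],
])

```text
time: 30.22
tool_pos: [0.5467, 0.0098, 0.0588]
ee_rot: [3.14, -0.001, 1.517]
wrist_force: [-2.1, -0.4, 2.0]
width: 0.0076
```

```bash
python3 - <<'E'
from h import *
plan(.546,.0095,.0605,86.9)
E
```

```text
t 30.23 pos [0.5467 0.0098 0.0588] rot [ 1.7989e+02 -5.0000e-02  8.6900e+01] F [-2.1 -0.4  2. ] w 0.0076
shift [-0.33 -0.65 -1.68] turn [ 0.11 -0.05  0.  ]
```

Call:
move_arm([
  [[0,0.3,-0.5],[0,0,0],-1],
  [[0,0.4,-1],[0,0,0],-1],
  [[0,0.4,-2],[0,0,0],-1],
  [[0,0.4,-3],[0,0,0],-1],
  [[0,0.4,-4],[0,0,0],-1],
  [[0,0.4,-5],[0,0,0],-1],
  [[0,0.4,-6],[0,0,0],-1],
])

```text
time: 31.1
tool_pos: [0.5462, 0.0095, 0.064]
ee_rot: [-3.141, -0.0, 1.517]
wrist_force: [-0.3, 0.0, -1.9]
width: 0.0076
```

```bash
python3 - <<'E'
from h import *
plan(.546,.0095,.11,86.9)
b=avg('scene',1)
cv2.imwrite('pics/c11.png',cv2.resize(b[200:240,265:315,::-1].astype(np.uint8),None,fx=12,fy=12,interpolation=cv2.INTER_CUBIC))
sub=b[212:230,282:294]; print((sub[:,:,0]-sub[:,:,1]).astype(int).max(1))
E
```

```text
t 31.1 pos [0.5462 0.0095 0.064 ] rot [-179.98   -0.     86.9 ] F [-0.3  0.  -1.9] w 0.0076
shift [ 2.000e-02 -2.200e-01 -4.598e+01] turn [-0.02 -0.    0.  ]
[ 0  0 -1  0  0 -2 -2  3  6 14 18 19 14  7 -2 -5 -6 -8]
```

Call:
move_arm([
  [[0,0,-1.5],[0,0,0],-1],
  [[0,0,-3],[0,0,0],-1],
  [[0,0,-4.5],[0,0,0],-1],
  [[0,0,-6],[0,0,0],-1],
  [[0,0,-8],[0,0,0],-1],
  [[0,0,-10],[0,0,0],-1],
  [[0,0,-12],[0,0,0],-1],
  [[0,0,-14],[0,0,0],-1],
  [[0,0,-16],[0,0,0],-1],
  [[0,0,-18],[0,0,0],-1],
])

```text
time: 32.4
tool_pos: [0.5466, 0.0094, 0.0824]
ee_rot: [3.141, -0.0, 1.517]
wrist_force: [0.5, 0.3, -0.1]
width: 0.0072
```

Call:
move_arm([
  [[0,0,-2],[0,0,0],-1],
  [[0,0,-5],[0,0,0],-1],
  [[0,0,-8],[0,0,0],-1],
  [[0,0,-11],[0,0,0],-1],
  [[0,0,-14],[0,0,0],-1],
  [[0,0,-17],[0,0,0],-1],
  [[0,0,-20],[0,0,0],-1],
  [[0,0,-24],[0,0,0],-1],
  [[0,0,-28],[0,0,0],-1],
  [[0,0,-32],[0,0,0],-1],
  [[0,0,-35],[0,0,0],-1],
  [[0,0,-35],[0,0,0],-1],
])

```text
time: 33.9
tool_pos: [0.5465, 0.0095, 0.1175]
ee_rot: [3.141, -0.0, 1.517]
wrist_force: [-0.1, 0.3, -1.7]
width: 0.0073
```

```bash
python3 - <<'E'
from h import *
b=avg('scene',4)
plan(.4512,.2705,.117,86.9)
cv2.imwrite('pics/c12.png',cv2.resize(b[175:255,255:345,::-1].astype(np.uint8),None,fx=7.5,fy=7.5,interpolation=cv2.INTER_CUBIC)); np.save('s3',b)
E
```

```text
t 34.1 pos [0.5462 0.0095 0.1168] rot [-1.7998e+02 -1.0000e-02  8.6900e+01] F [ 0.2  0.1 -0.9] w 0.0076
shift [ 2.5548e+02 -1.0895e+02 -9.0000e-02] turn [-0.02 -0.01  0.  ]
```

```bash
cat > ring.py <<'E'
from h import *
from scipy.ndimage import map_coordinates, gaussian_filter
def ringpts(bead,yaw,pitch,roll,n=90):
    R=Ro.from_euler('ZYX',[yaw,pitch,roll],degrees=True).as_matrix()
    th=np.radians(np.linspace(-110,170,n)); P=np.c_[37.5*np.cos(th),37.5*np.sin(th),0*th]-[-32.5,2,8]
    return np.asarray(bead)+P@R.T/1e3
E
python3 - <<'E'
from ring import *
b=np.load('s3.npy');b0=np.load('scene.npy')
d=(b-b0).mean(2)
for r in range(200,246,1): print(r,''.join('#' if x<-14 else '-' if x<-6 else '+' if x>14 else '.' for x in d[r,268:330]))
for pit in (-10,0,6,15,25): print(pit,proj('scene',ringpts([.5463,.0095,.1205],-3.1,pit,0,5)).round(0).tolist())
E
```

```text
200 ............-######-.++++++...................................
201 .............#######-++++++...................................
202 ............--#######.+++++...................................
203 .............-#######.+++++...................................
204 .............-#######.++++.---................................
205 .............--######.+++.-#####-.............................
206 ..............-######.++..########-...........................
207 ..............-######.++.---########-.........................
208 ..............######-.........--#####-........................
209 ..............####--.............-#####.......................
210 ..............-#-..................-####......................
211 ....................................-###-.....................
212 .....................................-###-....................
213 ......................................###-....................
214 .............--........................###....................
215 .............##-.......................-##....................
216 .............###-.......
[... 1700 characters left out ...]
.............
242 ..............................................................
243 ..............................................................
244 ..............................................................
245 ..............................................................
-10 [[285.0, 215.0], [300.0, 216.0], [310.0, 209.0], [302.0, 204.0], [287.0, 207.0]]
0 [[285.0, 216.0], [300.0, 219.0], [310.0, 213.0], [302.0, 205.0], [287.0, 207.0]]
6 [[285.0, 217.0], [300.0, 221.0], [310.0, 215.0], [302.0, 206.0], [286.0, 206.0]]
15 [[284.0, 218.0], [299.0, 224.0], [309.0, 217.0], [301.0, 207.0], [286.0, 206.0]]
25 [[283.0, 218.0], [297.0, 226.0], [307.0, 220.0], [300.0, 208.0], [286.0, 206.0]]
```

```bash
cat >> ring.py <<'E'
from scipy.optimize import minimize
def fit(d,tcp,yaw0,cam='scene'):
    g=gaussian_filter(d,.7); best=None
    def f(p):
        P=ringpts([tcp[0]+p[3]/1e3,tcp[1],tcp[2]+.003+p[4]/1e3],yaw0+p[2],p[0],p[1])
        q=proj(cam,P); return map_coordinates(g,[q[:,1],q[:,0]],order=1).mean()+.02*p[2]**2+.1*p[3]**2+.1*p[4]**2+.005*p[1]**2
    for p0 in (0,7,14,22):
        s=minimize(f,[p0,0,0,0,0],method='Nelder-Mead',options=dict(maxiter=1500,initial_simplex=np.array([[p0,0,0,0,0]]+[np.array([p0,0,0,0,0])+np.eye(5)[i]*[5,5,3,1,1] for i in range(5)])))
        if best is None or s.fun<best.fun: best=s
    return best
E
python3 - <<'E'
from ring import *
b=np.load('s3.npy');b0=np.load('scene.npy'); d=np.clip((b-b0).mean(2),-40,0)
s=fit(d,[.5463,.0095,.1168],-3.1); print('pitch roll dyaw dx dz',s.x.round(2),s.fun)
E
```

```text
Traceback (most recent call last):
  File "ring.py", line 14, in fit
    s=minimize(f,[p0,0,0,0,0],method='Nelder-Mead',options=dict(maxiter=1500,initial_simplex=np.array([[p0,0,0,0,0]]+[np.array([p0,0,0,0,0])+np.eye(5)[i]*[5,5,3,1,1] for i in range(5)])))
  File "ring.py", line 12, in f
    q=proj(cam,P); return map_coordinates(g,[q[:,1],q[:,0]],order=1).mean()+.02*p[2]**2+.1*p[3]**2+.1*p[4]**2+.005*p[1]**2
  File "h.py", line 7, in proj
    K,c,R=cam(n); q=(np.atleast_2d(P)-c)@R*[1,-1,-1]; q=q@K.T; return q[:,:2]/q[:,2:]
          ~~~^^^
  File "h.py", line 5, in cam
    m=viewer.camera_model(n); return m['K'],np.array(m['xyz']),Ro.from_euler('xyz',m['attitude']).as_matrix()
ValueError: time passes only in moves, steps and waits
```

```bash
sed -i 's/^def cam(n):/from functools import lru_cache\n@lru_cache(None)\ndef cam(n):/' h.py; python3 - <<'E'
from ring import *
b=np.load('s3.npy');b0=np.load('scene.npy'); d=np.clip((b-b0).mean(2),-40,0)
s=fit(d,[.5463,.0095,.1168],-3.1); print('pitch roll dyaw dx dz',s.x.round(2),s.fun)
print(status.get_obs()['time'])
E
```

```text
pitch roll dyaw dx dz [12.42 -0.6  -2.5  -1.18 -0.29] -19.31909760593661
34.1
```

The ring is held and its far side hangs down by about 12°. I'll carry it to the tray and tilt the tool to level it on the way.

Call:
move_arm([
  [[3,-1,0],[-1,0,0],-1],
  [[12,-5,0],[-2,0,0],-1],
  [[28,-12,0],[-3,0,0],-1],
  [[48,-20,0],[-4,0,0],-1],
  [[70,-29,0],[-5,0,0],-1],
  [[95,-40,0],[-6,0,0],-1],
  [[120,-50,0],[-7,0,0],-1],
  [[145,-61,0],[-8,0,0],-1],
  [[170,-71,0],[-9,0,0],-1],
  [[195,-82,0],[-10,0,0],-1],
  [[217,-91,0],[-11,0,0],-1],
  [[236,-99,0],[-12,0,0],-1],
  [[250,-105,0],[-12,0,0],-1],
  [[258,-108,0],[-12,0,0],-1],
  [[260,-109,0],[-12,0,0],-1],
  [[260,-109,10],[-12,0,0],-1],
  [[260,-109,25],[-12,0,0],-1],
  [[260,-109,36],[-12,0,0],-1],
  [[260,-109,40],[-12,0,0],-1],
  [[260,-109,40],[-12,0,0],-1],
])

```text
time: 36.6
tool_pos: [0.4514, 0.2747, 0.0765]
ee_rot: [2.933, 0.0, 1.516]
wrist_force: [0.1, -0.1, -0.4]
width: 0.0073
```

```bash
python3 - <<'E'
from ring import *
b=avg('scene',4);b0=np.load('scene.npy'); np.save('s4',b); d=(b-b0).mean(2)
o=status.get_obs(); print(o['time'],o['tool_pos'].round(4),np.degrees(o['ee_rot']).round(2),o['wrist_force'].round(1),o['width'])
s=fit(np.clip(d,-40,0),o['tool_pos'],-3.1); print('pitch roll dyaw dx dz',s.x.round(2),s.fun)
c=proj('scene',[.4837,.2705,.07])[0].astype(int); print(c)
for r in range(c[1]-22,c[1]+24): print(r,''.join('#' if x<-14 else '-' if x<-6 else '+' if x>14 else '.' for x in d[r,c[0]-32:c[0]+26]))
E
```

```text
36.8 [0.452  0.2752 0.0778] [ 1.6793e+02 -4.0000e-02  8.6900e+01] [ 0.1  0.2 -0.6] 0.00739126629217989
pitch roll dyaw dx dz [ 1.37  0.15 -3.94 -1.49 -0.85] -21.32797517927857
[313 178]
156 ................-######-+++++.............................
157 .................-#####-+++++.............................
158 .................-######+++++.............................
159 .................-######+++++.............................
160 .................-######.+++++............................
161 .................-######.+++++............................
162 .................-######.+++++............................
163 ..................-#####-+++++............................
164 ..................--#####+++++............................
165 ..................--#####+++++............................
166 ..................-######++++++...........................
167 ..................-######.+++++...........................
168 ...................-#####.+++++...........................
169 ...................--####-+++++...........................
170 ...................--#####++
[... 1283 characters left out ...]
.......
191 ..........................................................
192 ..........................................................
193 ..........................................................
194 ..........................................................
195 ..........................................................
196 ..........................................................
197 ..........................................................
198 ..........................................................
199 ..........................................................
200 ..........................................................
201 ..........................................................
```

```bash
python3 - <<'E'
from h import *
o=status.get_obs(); R=Ro.from_euler('xyz',o['ee_rot']); print(R.inv().apply([0,0,-60]).round(2),R.inv().apply([0,0,-1]).round(3),o['tool_pos'])
E
```

```text
[-5.000e-02 -1.254e+01  5.867e+01] [-0.001 -0.209  0.978] [0.45198808 0.27522754 0.07779573]
```

Call:
move_arm([
  [[0,-1,5],[0,0,0],-1],
  [[0,-3.2,15],[0,0,0],-1],
  [[0,-6.4,30],[0,0,0],-1],
  [[0,-9.6,45],[0,0,0],-1],
  [[0,-11.5,54],[0,0,0],-1],
  [[0,-12.1,57],[0,0,0],-1],
  [[0,-12.3,58],[0,0,0],-1],
  [[0,-12.3,58],[0,0,0],-1],
])

```text
time: 37.8
tool_pos: [0.452, 0.2752, 0.0183]
ee_rot: [2.931, -0.001, 1.517]
wrist_force: [0.5, 0.8, -0.8]
width: 0.0072
```

Call:
move_arm([
  [[0,-0.3,1.5],[0,0,0],-1],
  [[0,-0.6,3],[0,0,0],-1],
  [[0,-0.8,4],[0,0,0],-1],
  [[0,-0.8,4],[0,0,0],-1],
])

```text
time: 38.3
tool_pos: [0.4515, 0.275, 0.0136]
ee_rot: [2.932, -0.0, 1.517]
wrist_force: [0.2, -1.0, -0.9]
width: 0.0072
```

Call:
move_arm([
  [[0,-0.1,0.5],[0,0,0],-1],
  [[0,-0.2,1],[0,0,0],-1],
  [[0,-0.2,1],[0,0,0],-1],
])

```text
time: 38.67
tool_pos: [0.4516, 0.275, 0.0127]
ee_rot: [2.932, -0.0, 1.517]
wrist_force: [0.0, 0.3, -0.4]
width: 0.0073
```

Call:
move_arm([
  [[0,-0.1,0.5],[0,0,0],-1],
  [[0,-0.2,1],[0,0,0],-1],
  [[0,-0.2,1],[0,0,0],-1],
])

```text
time: 39.05
tool_pos: [0.4516, 0.275, 0.0116]
ee_rot: [2.932, 0.0, 1.517]
wrist_force: [-0.5, -0.4, -0.1]
width: 0.0071
```

Call:
move_arm([
  [[0,-0.1,0.5],[0,0,0],-1],
  [[0,-0.2,0.8],[0,0,0],-1],
  [[0,-0.2,0.8],[0,0,0],-1],
])

```text
time: 39.42
tool_pos: [0.4516, 0.275, 0.0108]
ee_rot: [2.932, -0.0, 1.517]
wrist_force: [-0.1, -1.0, 0.6]
width: 0.0072
```

Call:
move_arm([
  [[0,-0.1,0.5],[0,0,0],-1],
  [[0,-0.2,0.8],[0,0,0],-1],
  [[0,-0.2,0.8],[0,0,0],-1],
])

```text
time: 39.8
tool_pos: [0.4517, 0.2751, 0.0101]
ee_rot: [2.932, -0.0, 1.517]
wrist_force: [0.0, 0.0, 0.3]
width: 0.0072
```

Call:
move_arm([
  [[0,-0.1,0.5],[0,0,0],-1],
  [[0,-0.2,0.8],[0,0,0],-1],
  [[0,-0.2,0.8],[0,0,0],-1],
])

```text
time: 40.17
tool_pos: [0.4518, 0.2752, 0.0095]
ee_rot: [2.932, -0.0, 1.517]
wrist_force: [0.0, 0.2, 0.7]
width: 0.0077
```

Call:
move_arm([
  [[0,-0.1,0.5],[0,0,0],-1],
  [[0,-0.2,0.8],[0,0,0],-1],
  [[0,-0.2,0.8],[0,0,0],-1],
])

```text
time: 40.55
tool_pos: [0.4519, 0.2752, 0.0093]
ee_rot: [2.931, -0.001, 1.517]
wrist_force: [-1.9, -1.0, 5.1]
width: 0.0077
```

```bash
python3 - <<'E'
from ring import *
b=avg('scene',4);b0=np.load('scene.npy'); d=(b-b0).mean(2)
o=status.get_obs(); print(o['time'],o['tool_pos'].round(4),o['wrist_force'].round(1),o['wrist_torque'].round(2),o['width'])
s=fit(np.clip(d,-40,0),o['tool_pos'],-3.1); print('pitch roll dyaw dx dz',s.x.round(2),s.fun)
E
```

```text
40.75 [0.4519 0.2752 0.0093] [-2.   0.3  5.5] [-0.15  0.35 -0.04] 0.007453897962895749
pitch roll dyaw dx dz [ 1.03 -0.51 -3.13 -1.31 -0.74] -29.304129019184977
```

Call:
move_arm([
  [[0,0.1,-0.7],[0,0,0],-1],
  [[0,0.1,-0.7],[0,0,0],-1],
  [[0,0.1,-0.7],[0,0,0],-0.78],
  [[0,0.2,-1],[0,0,0],-0.74],
  [[0,0.4,-2],[0,0,0],-0.7],
  [[0,0.7,-3.5],[0,0,0],-0.65],
  [[0,1.1,-5.5],[0,0,0],-0.6],
  [[0,1.1,-5.5],[0,0,0],-0.6],
])

```text
time: 41.75
tool_pos: [0.4512, 0.2749, 0.0138]
ee_rot: [2.933, 0.0, 1.517]
wrist_force: [0.7, -0.2, 0.4]
width: 0.0189
```

```bash
python3 - <<'E'
from ring import *
b=avg('scene',4);b0=np.load('scene.npy'); d=(b-b0).mean(2)
o=status.get_obs(); print(o['time'],o['tool_pos'].round(4),o['wrist_force'].round(1),o['width'])
s=fit(np.clip(d,-40,0),[.4519,.2752,.0093],-3.1); print('pitch roll dyaw dx dz',s.x.round(2),s.fun)
E
```

```text
41.95 [0.4513 0.2749 0.0139] [-0.5  1.4  0.3] 0.018753901286652074
pitch roll dyaw dx dz [ 0.3  -1.1  -5.44 -2.51 -0.36] -28.160776605697883
```

Released. The ring looks flat, so I'll rise clear and check it from both cameras.

Call:
move_arm([
  [[0,2,-10],[0,0,0],-0.6],
  [[0,6,-28],[0,0,0],-0.5],
  [[0,12,-55],[0,0,0],-0.3],
  [[0,20,-95],[0,0,0],-0.3],
  [[-20,10,-125],[4,0,0],-0.3],
  [[-50,-20,-140],[8,0,0],-0.3],
  [[-80,-60,-150],[12,0,0],-0.3],
  [[-110,-110,-150],[12,0,0],-0.3],
  [[-140,-150,-150],[12,0,0],-0.3],
  [[-140,-150,-150],[12,0,0],-0.3],
  [[-140,-150,-150],[12,0,0],-0.3],
])

```text
time: 43.32
tool_pos: [0.2673, 0.1452, 0.1307]
ee_rot: [3.139, -0.001, 1.517]
wrist_force: [0.0, 0.8, 0.8]
width: 0.0334
```

```bash
python3 - <<'E'
from ring import *
a=avg('top',4);b=avg('scene',4); a0,b0=np.load('top.npy'),np.load('scene.npy')
o=status.get_obs(); print(o['time'],o['tool_pos'].round(4),o['wrist_force'].round(1),o['width'])
for n,A,A0 in(('scene',b,b0),('top',a,a0)):
    d=(A-A0).mean(2)
    s=fit(np.clip(d,-40,0),[.4505,.2752,.0093],-6,n); print(n,'pitch roll dyaw dx dz',s.x.round(2),s.fun)
    e=np.abs(A-A0).max(2); rd=A[:,:,0]-A[:,:,1]
    c=proj(n,[.4837,.2705,.01])[0].astype(int)
    for r in range(c[1]-16,c[1]+17): print(''.join('c' if rd[r,u]>25 else '#' if d[r,u]<-14 else '+' if d[r,u]>14 else '.' for u in range(c[0]-20,c[0]+21)))
    m=(e>30).astype(np.uint8); k,_,st,ce=cv2.connectedComponentsWithStats(m); print([(ce[i].round(0).tolist(),int(st[i,4])) for i in range(1,k) if st[i,4]>5])
E
```

```text
43.725 [0.2666 0.145  0.1295] [-0.6 -1.   0.2] 0.033110642087972424
scene pitch roll dyaw dx dz [-0.2  -0.82 -3.89 -1.54 -0.41] -28.545773907641937
.........................................
.........................................
.........................................
.........................................
.........................................
.........................................
.........................................
.........................................
.........................................
.........................................
.........................................
.........................................
............c.###########................
..........#ccc#############..............
.........##cc################............
........######..........######...........
........####..............#####..........
........##..................###..........
............................###..........
........##..................###..........
........###.................###..........
........#####.............####...........
.........########......#####
[... 2165 characters left out ...]
##........
..........##.................###.........
..........###................###.........
...........####...#..........##..........
............####..cc#....................
.............#####cc#....................
...............#########.................
..................######.................
.........................................
.........................................
[([277.0, 188.0], 153), ([191.0, 221.0], 138), ([214.0, 347.0], 6907), ([52.0, 372.0], 6662), ([54.0, 328.0], 70), ([294.0, 365.0], 437), ([313.0, 396.0], 604), ([288.0, 383.0], 25), ([258.0, 386.0], 45), ([263.0, 398.0], 18), ([265.0, 403.0], 9), ([8.0, 414.0], 176), ([23.0, 417.0], 46), ([257.0, 417.0], 29)]
```

```bash
python3 -c "
from bench import order
print(order.close_job())"
```

```text
the job is handed in; nothing more can be done
None
```

I did the whole job in the order asked and handed it in at about 44 s of the 72 s allowed.

- **Levering the ring:** I lowered the pick into the notch, touching the floor with about 4 N. I felt the ring's end face with the shank at about 1–2 N, and its position came out near y -8.4 mm. The highest downward reading while levering was about 9.5 N, taken at the end of each step. The end clicked up onto the near lip after about 6.4 mm by my reading, slightly under the 7–9 mm stated. The picture then showed the bead raised on the lip.
- **Pick:** it went back in its stand with its collar on the block. The last comparison of both camera views with the start showed no change at the stand.
- **Ring:** I pinched it by the raised bead and drew it slowly up about 58 mm. It hung about 12° down on the far side, so I tilted the tool to level it. I set it down in the farthest tray with about 5 N of contact and then let go.
- **Last checks:** the ring lies in the middle of the tray, bead up, and the robot touches nothing. The scene camera put its tilt within 1°. Both views show changes only at the lamp, the tray and the robot.
- **Disagreements:** the top camera's fit gave 8.7° of tilt, but it is insensitive to tilt, so I relied on the scene camera. The gripper read 7.2–7.7 mm on the 9 mm bead the whole time, at two heights, and the hold was secure. The 12-picture limit ran out before the final lift, so I checked everything after that from image differences, not by viewing.

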